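Load the snack-bar slate warmer and hold its lift lever down

ROBOT

A 6-joint arm with a two-finger parallel gripper is mounted at the origin on the work surface. World frame = base frame: x ahead of the robot, y to its left, z up, the work surface at z = 0. Lengths are in mm, angles in rad, forces in N, time in s.
With the tool pointing down it reaches from about 225 to 725 mm from the base axis. Payload 3.1 kg.
Tool frame: the origin (TCP) lies between the finger pads; the fingertips stand 22 mm ahead of it and the grasp point (between the pads) lies 3 mm ahead of it; z points along the fingers, y is the line along which they close (so a half turn about z gives the same grasp; the last joint's range is limited). The gripper opens to 85 mm and grips with 20 to 120 N. Pads are 22 mm wide; open, the fingers measure 114 mm over their backs; the gripper's body (76 mm by 85 mm) begins 54 mm behind the grasp point. The pads swing forward as they close: fully open they stand 13 mm farther back than shut.
Start: joints at [-1.439, 0.048, 0.099, 1.622, 0, 1.443], TCP at [134.851, -507.378, 222.812] pointing down, gripper open.
Joint ranges: [-2.91, 2.91], [-0.99, 1.94], [-1.21, 1.42], [-2.12, 2.29], [-1.49, 1.47], [-3.14, 3.14]. Speed limits (rad/s): [2.79, 2.79, 3.14, 3.14, 3.14, 3.14].

INTERFACE

Orientations are given as a unit quaternion [w, x, y, z].
In Python, from cell import arm, viewer, models gives the robot as it stands. The module is installed in compiled form; this text tells all that it offers.
- The arm moves only by the tool play_rows, never from a script. Its argument "deltas" is a list of rows, each an object with "slide": the shift along the tool's x, y, z in units of 40 mm (1.0 is 40 mm), a list of three; "delta_rot": the turn, a rotation vector about the tool's x, y, z in units of 6 degrees (1.0 is 6 degrees), a list of three; "hand": the opening, from 0 (shut) to 1 (fully open). In form: [{"slide": [x, y, z], "delta_rot": [wx, wy, wz], "hand": hand}, ...]. A call has 1 to 8 rows; each row shifts and turns the commanded pose from where the row before left it, along the tool's axes as they then stand; what a row does not reach is not made up. A row lasts 1/10 s, in which the tool goes at most 50 mm and 8.59 degrees, less where a joint would pass 70% of its speed; a pose out of reach is approached as far as the arm can. A call is refused whole if a number of a shift passes 1 or a number of a turn 1, either way. A call with a gripper value outside its range is refused whole. The fingers move at their own pace and stop on an object; the grip force is fixed at half the most. Time passes only in rows, so rows that do not move let the fingers close. It gives the time, the measured TCP pose, the force, the opening and the grip force at its end, in the units of the state.
- arm.state(): the state, without advancing time (a new reading comes with each control period).
- viewer.read_camera(name): name is "side" or "top"; returns a dict with "frame" (400x640x3 uint8, red, green, blue), "z_map" (400x640 float32, mm along the optical axis (not along the pixel's ray), 0 where there is no reading), "camera_matrix" (3x3 intrinsics, pixels), "k1" (the pictures are not rectified: a ray, as slopes to the right and down, at radius r is drawn at 1 + k1 r^2 times it, then the intrinsics apply), "pose" (4x4, takes a point from camera to world coordinates). Camera axes: x right, y down, z forward; pixel columns grow to the right and rows downward; lengths in mm; the calibration is good to about 2 mm. A picture is of the moment at which its call begins.
- arm.sign_off(): hands the job in; it is judged then, once.
Trained networks look in the newest picture that a camera, given by its name, has taken for a name from the list of things; names that differ only in an ending like _2 or _b are one class to them, and where a whole thing is asked for, a point or a joint stands for the part that bears it (a point fixed in the world has none). Each returns a list of dicts, best first, with "conf" (0 to 1); they miss things now and then, are a little off and sometimes report something else, mostly with a low value. They report only what shows in the picture. A call takes as long as a camera call. They do not tell look-alikes from the thing itself.
- models.search_frame(camera, thing): "box" ([left, top, right, bottom] in pixels, round what is visible of it).
The state is a dict: "time_s": time; "q": joint angles; "joint_vel": joint speeds; "joint_efforts": joint torques, N m; "tcp_pos": TCP position; "tool_rot": TCP orientation; "wrist_force": force on the tool from outside, world axes, zero at the start; "moment": the same for the moment, N m; "gripper_width": finger opening in mm; "grasp_force": force on a finger pad.
Only numpy, scipy, OpenCV 4.12 (cv2) and the standard library are available. Lean on these libraries where they do the work, as an engineer would, in place of code of your own. Each camera call takes 0.05 s, during which the arm holds its last target. There are 200 camera calls.

TASK

Lay the cork sheet squarely on the slate board that already sits in the warmer's lift tray, then lay the second slate board squarely on the cork; set both down, do not drop them. Then push the warmer's sprung lever down past its first two clicks to the third, fully down, and finish while still holding it there against its spring: the program ends with the gripper pressing on the lever. Leave everything else on the counter where it stands.

Things in the scene. Friction and masses are not known exactly. Their poses are not given: they have to be found in the camera images.
- warmer: board warmer fixed to the counter: open steel box 150 (x) by 204 (y) mm, rim 95 mm up, walls 14 mm. Origin: centre of its underside, on the counter; z up. A sprung lift tray (46 by 104 mm, narrower than the boards) in its well holds the first board about over the origin; with the lift up the tray's top is 105 mm above the counter. The lever sticks out of a slot at the -y end
- lift (a joint): how far the lift (tray and lever together) is pushed straight down, m: 0 up, clicks (detents) at 0.017, 0.035, 0.052, hard stop 0.054. A spring always pushes it up: with both boards on, the lever takes about 4 N to start and 9 N at the bottom, up to 3 N more over each click; the clicks do not hold it, let go it springs back up
- lever: black plastic finger pad of the lift lever, 44 (x) by 40 (y) by 14 mm thick, beyond the warmer's -y end, 20 mm clear of its wall. Origin: centre of its top face, 142 mm from the warmer's origin along the warmer's -y, 104 mm above the counter when up, 52 mm at the third click; axes as the warmer's. Push it from above
- lever_pad (a point): centre of the top face of the lever's pad, where to press
- slate_low: dark grey slate board 62 (x) by 120 (y) by 12 mm thick, 0.18 kg, lying loose on the lift tray in the warmer from the start. Origin: centre of its underside; its top is 12 mm above that
- cork: cork separator sheet, rigid, 60 (x) by 116 (y) by 5 mm thick, 20 g, lying flat on one of the two wooden stands. Origin: centre of its underside. A board or sheet turned end for end counts the same.
- slate_top: second slate board, same as the first: 62 (x) by 120 (y) by 12 mm, 0.18 kg, lying flat on the other wooden stand. Origin: centre of its underside. A board or sheet turned end for end counts the same.
- cork_stand: fixed wooden block under the cork sheet, 38 (x) by 90 (y) by 30 mm high, narrower than the sheet so that fingers pass on both sides. Origin: centre of its underside, on the counter. The two stands may change places
- slate_stand: fixed wooden block under the second slate board, 38 (x) by 90 (y) by 30 mm high. Origin: centre of its underside, on the counter
- mug: bystander: white mug, 80 mm across, 90 mm high, loose; origin under its centre
- bowl: bystander: white bowl, 120 mm across, 50 mm high, loose; origin under its centre
- bottle: bystander: amber glass bottle, 62 mm across, 190 mm high, loose; origin under its centre
- tin: bystander: steel can, 72 mm across, 90 mm high, loose; origin under its centre
- tumbler: bystander: grey tumbler, 70 mm across, 85 mm high, loose; origin under its centre
- chalk: bystander: cube of cue chalk, 24 mm, loose; origin under its centre
- coasters: bystander: round pile of dark wooden coasters glued together, 94 mm across, 24 mm high, loose; origin under its centre
Not all that is in view belongs to the job. Several things have the shape of the cork; the one meant has the colours described above. Leave any red look-alike of the slate_low alone.

How it is judged:
By the outcome, as a careful person would: the job done as asked, in the order asked, and still so for the second after the job is handed in, while the arm keeps its last pose, push and grip.
It also fails if it takes over 72 s, if anything falls off the work surface, if the arm or the gripper's body presses on something with over 40 N, if the wrist force passes 120 N, or if a joint passes its speed limit or range.

## Working session

There is one attempt and no reset: what is moved stays moved. The work goes in short steps, Python scripts to look and compute and a tool call to move; the robot and the scene stay as the last step left them, time stands still between calls to the robot, and variables do not carry over. Pictures are saved under pics/ and viewed, at most 10 in all, crops included, and the job is handed in when it is done.

Besides the shell and the picture viewer there is one more tool, called as a command line: name --argument value ..., lists and objects as JSON in quotes. play_rows: Moves the arm, as the interface text tells. Its arguments: {"type":"object","properties":{"deltas":{"type":"array","items":{"type":"object","properties":{"slide":{"type":"array","items":{"type":"number"}},"delta_rot":{"type":"array","items":{"type":"number"}},"hand":{"type":"number"}}}}},"required":["deltas"]}

```bash
mkdir -p pics; cat > h.py <<'E'
import numpy as np, cv2
from cell import arm, viewer, models
def cam(name):
    return viewer.read_camera(name)
def cloud(c):
    K=np.array(c["camera_matrix"]);k1=c["k1"];z=c["z_map"].astype(float)
    v,u=np.mgrid[0:z.shape[0],0:z.shape[1]].astype(np.float32)
    p=cv2.undistortPoints(np.stack([u,v],-1).reshape(-1,1,2),K,np.array([k1,0,0,0.])).reshape(*z.shape,2)
    P=np.stack([p[...,0]*z,p[...,1]*z,z,np.ones_like(z)],-1)@np.array(c["pose"]).T
    P=P[...,:3];P[z<=0]=np.nan
    return P
def save(c,n): cv2.imwrite("pics/"+n,cv2.cvtColor(c["frame"],cv2.COLOR_RGB2BGR))
E
python3 - <<'E'
from h import *
np.set_printoptions(precision=1,suppress=True)
print(arm.state())
for n in ("top","side"):
    c=cam(n);save(c,n+"0.png");P=cloud(c);np.savez(n+"0.npz",P=P,f=c["frame"])
    print(n,np.array(c["pose"])[:3],c["k1"])
    for t in "warmer lever slate_low cork slate_top cork_stand slate_stand mug bowl bottle tin tumbler chalk coasters".split():
        for d in models.search_frame(n,t)[:4]:
            b=np.array(d["box"]);u,v=int((b[0]+b[2])/2),int((b[1]+b[3])/2)
            print(t,round(d["conf"],2),b,P[min(v,399),min(u,639)])
E
```

```text
{'time_s': 0.0, 'q': array([-1.4,  0. ,  0.1,  1.6,  0. ,  1.4]), 'joint_vel': array([ 0.,  0., -0.,  0., -0., -0.]), 'joint_efforts': array([ -0. , -33.9,  32. ,   0. ,  -0. ,  -0. ]), 'tcp_pos': array([ 134.8, -506.7,  221.6]), 'tool_rot': array([-0. ,  1. ,  0.1, -0. ]), 'wrist_force': array([1.1, 0.3, 0.5]), 'moment': array([ 0., -0.,  0.]), 'grasp_force': 0.0, 'gripper_width': 85.44035605195083}
top [[   0.    -1.     0.1  461.7]
 [  -1.    -0.    -0.   -37.8]
 [   0.    -0.1   -1.  1113.7]] -0.005981308015069643
warmer 0.84 [260.7 190.3 350.5 246.3] [545.6 -13.2 119. ]
lever 0.64 [338.9 207.1 352.9 219.1] [ 561.7 -124.1  103.5]
lever 0.52 [393.8 227.4 430.1 271.2] [ 463.  -325.1   36. ]
slate_low 0.63 [279.3 265.7 324.1 299.9] [364.5  -0.9  11.3]
cork 0.78 [436.6 257.9 479.2 289. ] [ 391.6 -471.9    5.2]
cork 0.73 [394.6 227.7 429.1 272.1] [ 463.  -325.1   36. ]
cork 0.37 [341.5 204.3 351.9 219.9] [ 564.3 -126.8  105.3]
slate_top 0.65 [168.7 211.7 202.7 254.7] [505.8 335.6  44. ]
slate_stand 0.59 [208.8 130.1 235.2 165.1] [736.4 214.7 139.5]
slate_stand 0.31 [379.  150.9 416.9 
[... 1149 characters left out ...]
 0.72 [254.2 295.2 288.9 307.4] [498.9 355.2   8.2]
slate_stand 0.56 [384.1 186.3 408.3 191.1] [ 446.4 -305.7   13. ]
mug 0.79 [310.9 148.2 343.5 180. ] [ 698.6 -257.2   67.4]
bowl 0.89 [195.8 257.6 241.7 295.7] [672.5 350.5   7.4]
bowl 0.38 [285.6 175.3 358.7 254. ] [589.2 -35.9   9.3]
bottle 0.67 [307.8 186.3 342.1 212.1] [539.   35.  115.6]
bottle 0.63 [211.1 185.7 242.8 250.8] [726.7 241.7 107. ]
tin 0.92 [240.8 184.8 266.3 215.6] [775.   72.6  62.8]
tumbler 0.95 [394.9 191.1 417.1 223. ] [ 345.2 -123.8   62.4]
chalk 0.52 [352.7 265.8 365.3 277.9] [359.1 165.4  19.9]
coasters 0.67 [289.1 181.2 313.7 198.1] [ 727.1 -125.1   19.6]
coasters 0.64 [209.1 184.9 242.5 252.5] [727.1 244.9 108.7]
```

```bash
python3 - <<'E'
import cv2
a=cv2.imread("pics/top0.png")[100:320,130:500]
cv2.imwrite("pics/top0b.png",cv2.resize(a,None,fx=2.1,fy=2.1,interpolation=cv2.INTER_CUBIC))
E
```

```text
(no output)
```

View pics/top0b.png

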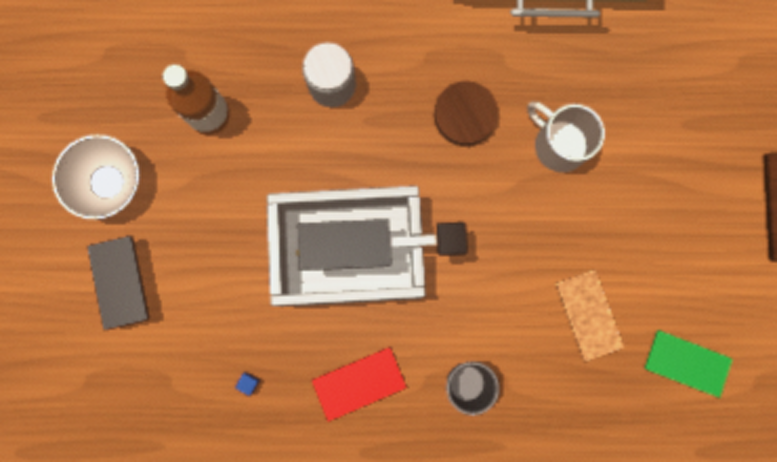

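View pics/side0.png

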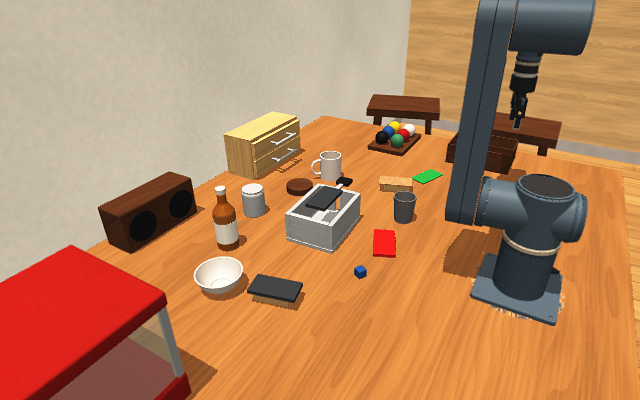

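The top view (2.1x crop) shows four sheet-like candidates. In full-frame pixels they are:
- **Cork:** tan and speckled, at about (411,250), lying on a stand at z≈35.
- **Green sheet:** (458,274), flat on the counter.
- **Red board:** (302,283), flat on the counter.
- **Grey slate:** (186,233), on a stand at z≈43.

The tan one is the cork and the grey one is slate_top. Both match on colour and stand height, and green and red are look-alikes. The warmer is at (300,218), with the lever at (345,214).

Next I'll fit exact poses.

```bash
cat >> h.py <<'E'
def fit(P,box,zlo,zhi,name=""):
    u0,v0,u1,v1=box
    Q=P[v0:v1,u0:u1];m=(Q[...,2]>zlo)&(Q[...,2]<zhi)
    n,l,s,c=cv2.connectedComponentsWithStats(m.astype(np.uint8))
    i=1+np.argmax(s[1:,4]);q=Q[l==i]
    (x,y),(w,h),a=cv2.minAreaRect(q[:,:2].astype(np.float32))
    if w>h: w,h,a=h,w,a-90   # h = long; w along angle a
    a=(a+90)%180-90
    print(name,"n",len(q),"c %.1f %.1f mean %.1f %.1f z %.1f size %.1f x %.1f yaw(x axis) %.1f"%(x,y,*q[:,:2].mean(0),np.median(q[:,2]),w,h,a))
    return x,y,a
E
python3 - <<'E'
from h import *
P=np.load("top0.npz")["P"];S=np.load("side0.npz")["P"]
fit(P,(385,220,440,280),22,60,"cork")
fit(P,(160,205,210,262),25,60,"slate_top")
fit(P,(265,195,338,245),108,130,"slate_low")
fit(P,(338,200,360,228),90,130,"lever")
fit(P,(250,180,336,255),80,130,"warmer")
fit(S,(372,170,416,195),22,60,"cork side")
fit(S,(240,268,305,308),25,60,"slate_top side")
fit(S,(300,185,345,215),108,130,"slate_low side")
# surface check
print(np.nanmedian(P[300:320,300:420,2]),np.nanmedian(S[330:350,300:400,2]))
E
```

```text
cork n 801 c 460.4 -324.1 mean 460.4 -323.9 z 35.6 size 60.5 x 116.3 yaw(x axis) -70.7
slate_top n 930 c 502.5 335.0 mean 502.0 333.2 z 42.7 size 64.2 x 120.4 yaw(x axis) -76.3
slate_low n 993 c 551.0 17.9 mean 550.6 18.4 z 117.6 size 62.2 x 119.7 yaw(x axis) 3.2
lever n 227 c 560.4 -124.3 mean 560.4 -123.9 z 104.2 size 39.4 x 42.3 yaw(x axis) -89.8
warmer n 2288 c 552.4 11.2 mean 551.5 16.6 z 98.2 size 150.2 x 216.5 yaw(x axis) 3.8
cork side n 293 c 457.4 -322.5 mean 456.6 -319.8 z 31.8 size 67.5 x 114.4 yaw(x axis) -72.5
slate_top side n 1063 c 499.7 335.4 mean 496.4 339.7 z 39.4 size 66.3 x 121.4 yaw(x axis) -76.1
slate_low side n 495 c 547.9 19.4 mean 545.2 24.8 z 114.3 size 63.0 x 123.4 yaw(x axis) 3.5
0.6107378372396397 -2.459746940295645
```

```bash
cat >> h.py <<'E'
from scipy.spatial.transform import Rotation as R
def go(x,y,z,yaw,p=None,q=None):
    """remaining motion to tool-down pose with tool y axis along world yaw (deg, mod 180): slide & rot in row units"""
    s=arm.state();p=s["tcp_pos"] if p is None else p;q=s["tool_rot"] if q is None else q
    r=R.from_quat(np.roll(q,-1));M=r.as_matrix()
    best=None
    for a in (yaw,yaw+180):
        yv=np.array([np.cos(np.radians(a)),np.sin(np.radians(a)),0]);zv=np.array([0,0,-1.])
        T=np.stack([np.cross(yv,zv),yv,zv],1)
        rv=R.from_matrix(M.T@T).as_rotvec(degrees=True)
        print("  yaw",a,"rot units (before-frame)",np.round(rv/6,3), "slide if rotated first",np.round(T.T@(np.array([x,y,z])-p)/40,3))
    print("  slide now frame",np.round(M.T@(np.array([x,y,z])-p)/40,3),"y-axis yaw now %.2f"%np.degrees(np.arctan2(M[1,1],M[0,1])),"p",np.round(p,1),"q",np.round(s["q"],3),"t",round(s["time_s"],2),"F",np.round(s["wrist_force"],1),"w %.1f g %.1f"%(s["gripper_width"],s["grasp_force"]))
E
python3 - <<'E'
from h import *
print(arm.state()["tool_rot"])
go(460.4,-324,150,-70.7)
E
```

```text
[1.10555563e-05 9.91573611e-01 1.29544489e-01 1.56244180e-06]
  yaw -70.7 rot units (before-frame) [ 0.     0.    -0.736] slide if rotated first [ 9.197 -1.637  1.821]
  yaw 109.3 rot units (before-frame) [ 0.    -0.    29.264] slide if rotated first [-9.197  1.637  1.821]
  slide now frame [ 9.043 -2.34   1.82 ] y-axis yaw now -75.11 p [ 134.9 -507.4  222.8] q [-1.439  0.048  0.099  1.622  0.     1.443] t 1.5 F [ 0.2  0.4 -1. ] w 85.1 g 0.0
```

play_rows --deltas '[{"slide": [0.9, -0.23, 0.1], "delta_rot": [0, 0, -0.74], "hand": 1}, {"slide": [0.95, -0.17, 0.2], "delta_rot": [0, 0, 0], "hand": 1}, {"slide": [0.95, -0.17, 0.2], "delta_rot": [0, 0, 0], "hand": 1}, {"slide": [0.95, -0.17, 0.2], "delta_rot": [0, 0, 0], "hand": 1}, {"slide": [0.95, -0.17, 0.2], "delta_rot": [0, 0, 0], "hand": 1}, {"slide": [0.95, -0.17, 0.2], "delta_rot": [0, 0, 0], "hand": 1}, {"slide": [0.95, -0.17, 0.2], "delta_rot": [0, 0, 0], "hand": 1}, {"slide": [0.95, -0.17, 0.2], "delta_rot": [0, 0, 0], "hand": 1}]'

```text
time_s: 2.3
tcp_pos: [403.8, -355.4, 162.6]
tool_rot: [0.0, 0.986, 0.168, 0.0]
wrist_force: [0.1, -0.5, -0.6]
gripper_width: 85.4
grasp_force: 0.0
```

```bash
python3 -c "
from h import *
go(460.4,-324,33,-70.7)"
```

```text
yaw -70.7 rot units (before-frame) [ 0.004 -0.001  0.004] slide if rotated first [ 1.594 -0.273  3.24 ]
  yaw 109.3 rot units (before-frame) [ 1.0000e-03  7.0000e-03 -2.9996e+01] slide if rotated first [-1.594  0.273  3.24 ]
  slide now frame [ 1.594 -0.273  3.24 ] y-axis yaw now -70.67 p [ 403.8 -355.4  162.6] q [-0.846  0.075  0.008  1.503 -0.     1.958] t 2.3 F [ 0.1 -0.5 -0.6] w 85.4 g 0.0
```

play_rows --deltas '[{"slide": [0.8, -0.14, 0.4], "delta_rot": [0, 0, 0], "hand": 1}, {"slide": [0.79, -0.13, 0.4], "delta_rot": [0, 0, 0], "hand": 1}, {"slide": [0, 0, 0.7], "delta_rot": [0, 0, 0], "hand": 1}, {"slide": [0, 0, 0.5], "delta_rot": [0, 0, 0], "hand": 1}, {"slide": [0, 0, 0], "delta_rot": [0, 0, 0], "hand": 1}]'

```text
time_s: 2.8
tcp_pos: [457.0, -322.7, 78.8]
tool_rot: [-0.003, 0.986, 0.168, -0.002]
wrist_force: [-1.6, 0.9, -0.6]
gripper_width: 85.5
grasp_force: 0.0
```

```bash
python3 -c "
from h import *
go(460.4,-324,33,-70.7)"
```

```text
yaw -70.7 rot units (before-frame) [-0.065  0.036  0.012] slide if rotated first [0.069 0.059 1.145]
  yaw 109.3 rot units (before-frame) [ -0.056  -0.101 -29.988] slide if rotated first [-0.069 -0.059  1.145]
  slide now frame [0.073 0.067 1.144] y-axis yaw now -70.63 p [ 457.  -322.7   78.8] q [-0.735  0.162 -0.064  1.352 -0.     2.069] t 2.8 F [-1.6  0.9 -0.6] w 85.5 g 0.0
```

play_rows --deltas '[{"slide": [0, 0, 0], "delta_rot": [0, 0, 0], "hand": 1}, {"slide": [0, 0, 0], "delta_rot": [0, 0, 0], "hand": 1}]'

```text
time_s: 3.0
tcp_pos: [459.7, -326.0, 84.6]
tool_rot: [0.001, 0.986, 0.168, 0.001]
wrist_force: [0.2, 0.3, 0.1]
gripper_width: 85.6
grasp_force: 0.0
```

```bash
python3 - <<'E'
from h import *
go(460.4,-324,33,-70.7)
c=cam("top");save(c,"a.png");s=c
c=cam("side");a=c["frame"][100:260,300:500]
cv2.imwrite("pics/a.png",cv2.cvtColor(np.vstack([cv2.resize(s["frame"][180:300,340:490],(600,300)),cv2.resize(a,(600,300))]),cv2.COLOR_RGB2BGR))
go(460.4,-324,33,-70.7)
E
```

```text
yaw -70.7 rot units (before-frame) [ 0.024 -0.013 -0.   ] slide if rotated first [ 0.034 -0.042  1.289]
  yaw 109.3 rot units (before-frame) [-2.0e-02 -3.7e-02  3.0e+01] slide if rotated first [-0.034  0.042  1.289]
  slide now frame [ 0.032 -0.045  1.289] y-axis yaw now -70.70 p [ 459.7 -326.    84.6] q [-0.736  0.158 -0.057  1.353 -0.     2.069] t 3.0 F [0.2 0.3 0.1] w 85.6 g 0.0
  yaw -70.7 rot units (before-frame) [ 0.029 -0.016 -0.001] slide if rotated first [ 0.032 -0.047  1.295]
  yaw 109.3 rot units (before-frame) [-2.5000e-02 -4.5000e-02  2.9999e+01] slide if rotated first [-0.032  0.047  1.295]
  slide now frame [ 0.03  -0.051  1.295] y-axis yaw now -70.71 p [ 459.8 -326.2   84.8] q [-0.736  0.158 -0.057  1.353  0.     2.069] t 3.1 F [-0.1  0.4  0.1] w 85.3 g 0.0
```

View pics/a.png

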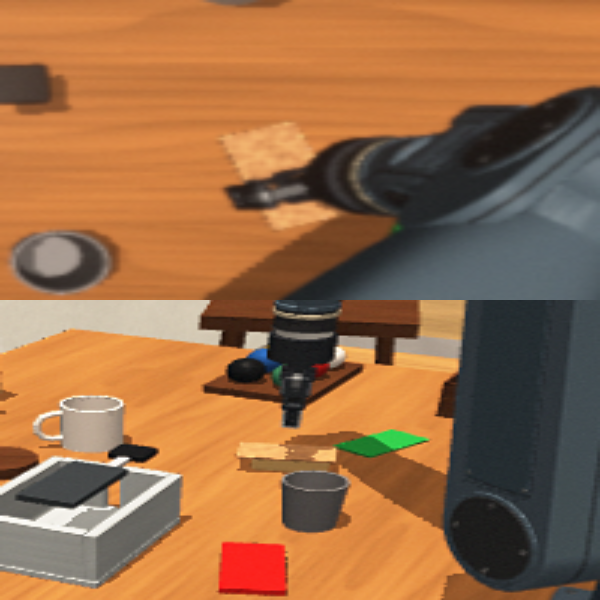

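The gripper stands over the tan cork on its stand, at about (280,175) in the composite. The green and red sheets are well clear. Descending.

play_rows --deltas '[{"slide": [0.03, -0.05, 0.25], "delta_rot": [0, 0, 0], "hand": 1}, {"slide": [0, 0, 0.35], "delta_rot": [0, 0, 0], "hand": 1}, {"slide": [0, 0, 0.3], "delta_rot": [0, 0, 0], "hand": 1}, {"slide": [0, 0, 0.2], "delta_rot": [0, 0, 0], "hand": 1}, {"slide": [0, 0, 0.1], "delta_rot": [0, 0, 0], "hand": 1}, {"slide": [0, 0, 0], "delta_rot": [0, 0, 0], "hand": 1}, {"slide": [0, 0, 0], "delta_rot": [0, 0, 0], "hand": 1}, {"slide": [0, 0, 0], "delta_rot": [0, 0, 0], "hand": 1}]'

```text
time_s: 3.9
tcp_pos: [459.9, -323.2, 35.5]
tool_rot: [0.001, 0.986, 0.168, 0.0]
wrist_force: [0.2, -0.5, 0.0]
gripper_width: 85.7
grasp_force: 0.0
```

```bash
python3 -c "
from h import *
go(460.4,-324,33,-70.7)"
```

```text
yaw -70.7 rot units (before-frame) [ 0.011 -0.006  0.004] slide if rotated first [0.004 0.023 0.063]
  yaw 109.3 rot units (before-frame) [ 1.0000e-02  1.8000e-02 -2.9996e+01] slide if rotated first [-0.004 -0.023  0.063]
  slide now frame [0.004 0.023 0.063] y-axis yaw now -70.67 p [ 459.9 -323.2   35.5] q [-0.732  0.184 -0.128  1.258 -0.     2.072] t 3.9 F [ 0.2 -0.5  0. ] w 85.7 g 0.0
```

play_rows --deltas '[{"slide": [0, 0.02, 0.05], "delta_rot": [0, 0, 0], "hand": 0.8}, {"slide": [0, 0, 0], "delta_rot": [0, 0, 0], "hand": 0.6}, {"slide": [0, 0, 0], "delta_rot": [0, 0, 0], "hand": 0.5}, {"slide": [0, 0, 0], "delta_rot": [0, 0, 0], "hand": 0.5}, {"slide": [0, 0, 0], "delta_rot": [0, 0, 0], "hand": 0.5}, {"slide": [0, 0, 0], "delta_rot": [0, 0, 0], "hand": 0.5}]'

```text
time_s: 4.5
tcp_pos: [459.7, -323.5, 32.8]
tool_rot: [-0.0, 0.986, 0.168, 0.0]
wrist_force: [-0.3, -0.2, -0.3]
gripper_width: 42.5
grasp_force: 0.0
```

```bash
python3 - <<'E'
from h import *
s=cam("top")
c=cam("side")
np.savez("b.npz",P=cloud(s),S=cloud(c))
cv2.imwrite("pics/b.png",cv2.cvtColor(np.vstack([cv2.resize(s["frame"][210:290,370:490],(600,300)),cv2.resize(c["frame"][130:220,340:460],(600,300))]),cv2.COLOR_RGB2BGR))
print(arm.state()["gripper_width"],arm.state()["grasp_force"])
E
```

```text
42.48828650696294 0.0
```

View pics/b.png

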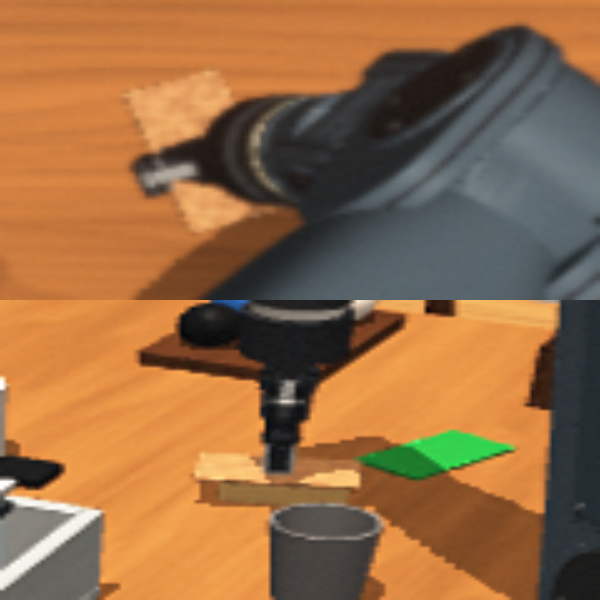

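```bash
python3 - <<'E'
from h import *
d=np.load("b.npz");np.set_printoptions(precision=0,suppress=True,linewidth=200)
S=d["S"];P=d["P"]
fit(P,(385,220,440,280),22,60,"cork now")
# side crop scale 5 x 3.33
for v in range(242-20,280,2)[:0]: pass
for v in range(256-20-60,290-100+1):
    pass
for v in range(160,192,2): print(v,[tuple(np.round(S[v,u]).tolist()) for u in (392,396,400)])
# top: finger at crop (155,170) ->
for v in (250,253,255,258): print(v,[tuple(np.round(P[v,u]).tolist()) for u in range(394,416,3)])
E
```

```text
cork now n 293 c 491.1 -312.6 mean 493.5 -309.2 z 35.7 size 50.7 x 60.9 yaw(x axis) 19.3
160 [(465.0, -293.0, 122.0), (439.0, -260.0, 142.0), (427.0, -266.0, 142.0)]
162 [(466.0, -298.0, 113.0), (438.0, -260.0, 135.0), (425.0, -263.0, 136.0)]
164 [(464.0, -293.0, 108.0), (437.0, -259.0, 128.0), (426.0, -267.0, 127.0)]
166 [(539.0, -497.0, -4.0), (440.0, -269.0, 116.0), (437.0, -301.0, 103.0)]
168 [(529.0, -473.0, -0.0), (440.0, -272.0, 107.0), (506.0, -499.0, -6.0)]
170 [(460.0, -288.0, 88.0), (441.0, -275.0, 98.0), (497.0, -476.0, -3.0)]
172 [(518.0, -445.0, -3.0), (440.0, -274.0, 92.0), (490.0, -459.0, -2.0)]
174 [(514.0, -438.0, -7.0), (445.0, -290.0, 75.0), (484.0, -443.0, -2.0)]
176 [(504.0, -412.0, -2.0), (445.0, -291.0, 67.0), (478.0, -427.0, -2.0)]
178 [(476.0, -337.0, 31.0), (444.0, -289.0, 61.0), (451.0, -353.0, 30.0)]
180 [(460.0, -295.0, 46.0), (444.0, -293.0, 51.0), (444.0, -334.0, 32.0)]
182 [(465.0, -311.0, 30.0), (446.0, -300.0, 40.0), (438.0, -318.0, 33.0)]
184 [(458.0, -293.0, 32.0), (446.0, -301.0, 31.0), (432.0, -304.0, 34.0)]
186 [(461.0, -304.0, 18.0), (449.0, -
[... 256 characters left out ...]
(460.0, -288.0, 92.0), (460.0, -292.0, 109.0), (460.0, -288.0, 154.0), (460.0, -285.0, 194.0), (460.0, -287.0, 216.0)]
253 [(451.0, -282.0, 1.0), (452.0, -259.0, 141.0), (452.0, -267.0, 144.0), (452.0, -285.0, 101.0), (452.0, -282.0, 147.0), (452.0, -286.0, 162.0), (453.0, -287.0, 187.0), (453.0, -288.0, 213.0)]
255 [(445.0, -282.0, 0.0), (447.0, -258.0, 148.0), (447.0, -266.0, 147.0), (447.0, -274.0, 146.0), (447.0, -281.0, 150.0), (447.0, -289.0, 152.0), (448.0, -288.0, 183.0), (448.0, -288.0, 212.0)]
258 [(436.0, -282.0, 1.0), (436.0, -291.0, 0.0), (439.0, -266.0, 147.0), (439.0, -273.0, 148.0), (437.0, -309.0, 38.0), (439.0, -287.0, 155.0), (440.0, -294.0, 159.0), (441.0, -291.0, 198.0)]
```

```bash
python3 - <<'E'
from h import *
np.set_printoptions(precision=0,suppress=True,linewidth=200)
for n,f,lo in (("start","side0.npz",(134.8,-507,222.8)),):
    S=np.load(f)["P"]
    m=np.abs(S[...,0]-lo[0])+np.abs(S[...,1]-lo[1])<160
    m&=S[...,2]>60
    q=S[m];i=np.argsort(q[:,2]);print(q[i[:12]],q[:,2].min());
    v,u=np.where(m);print(u.min(),u.max(),v.min(),v.max())
S=np.load("b.npz")["S"]
m=(np.hypot(S[...,0]-459.7,S[...,1]+323.5)<70)&(S[...,2]>37)
for a in range(36,160,4):
    k=m&(S[...,2]>=a)&(S[...,2]<a+4);v,u=np.where(k)
    if len(u):print(a,len(u),u.min(),u.max(),v.min(),v.max(),np.median(S[k],0))
s=arm.state();print(s["wrist_force"],s["joint_efforts"])
E
```

```text
[[ 168. -633.   60.]
 [ 143. -635.   61.]
 [ 158. -637.   61.]
 [ 140. -636.   61.]
 [ 148. -641.   62.]
 [ 135. -648.   62.]
 [ 144. -640.   63.]
 [ 138. -643.   63.]
 [ 162. -638.   64.]
 [ 159. -640.   64.]
 [ 130. -635.   64.]
 [ 152. -642.   64.]] 60.33931434784563
499 542 52 159
36 2 396 397 182 182 [ 445. -302.   39.]
40 5 392 395 181 182 [ 453. -297.   43.]
44 3 392 398 180 181 [ 456. -296.   46.]
48 8 392 398 179 181 [ 446. -293.   50.]
52 5 395 398 179 180 [ 442. -294.   54.]
56 6 393 398 177 179 [ 448. -293.   58.]
60 5 393 398 176 178 [ 444. -292.   61.]
64 8 394 398 175 177 [ 446. -291.   65.]
68 9 393 398 169 176 [ 451. -293.   69.]
72 3 393 398 173 174 [ 445. -294.   74.]
76 4 394 397 173 174 [ 448. -289.   77.]
84 2 396 397 173 173 [ 439. -277.   86.]
88 10 392 399 163 173 [ 445. -276.   90.]
92 11 392 399 169 172 [ 446. -274.   93.]
96 8 393 399 169 171 [ 440. -275.   98.]
100 2 399 400 166 170 [ 434. -287.  102.]
104 8 392 401 164 169 [ 448. -271.  107.]
108 6 395 401 164 168 [ 436. -270.  110.]
112 9 392 401 162 167 [ 444. -271.  114.]
116 12 392 401 161 167 [ 439. -268.  117.]
120 8 392 401 159 165 [ 441. -281.  123.]
124 10 392 402 159 165 [ 438. -267.  126.]
128 12 392 402 158 164 [ 440. -265.  129.]
132 19 392 402 156 163 [ 440. -292.  134.]
136 15 392 403 155 162 [ 439. -267.  138.]
140 35 392 403 150 161 [ 444. -289.  142.]
144 27 392 403 149 159 [ 447. -291.  145.]
148 12 392 400 152 156 [ 442. -288.  150.]
152 6 395 400 153 153 [ 445. -288.  155.]
156 5 395 400 152 152 [ 445. -289.  158.]
[0. 0. 0.] [  0. -38.  31.   0.  -0.  -0.]
```

```bash
python3 - <<'E'
from h import *
S=np.load("side0.npz")["P"]
for v in range(60,136,3): print(v,[tuple(np.round(S[v,u]).tolist()) for u in (513,517,521,525)])
E
```

```text
60 [(453.0, -2932.0, -31.0), (162.0, -493.0, 447.0), (149.0, -474.0, 452.0), (138.0, -476.0, 452.0)]
63 [(455.0, -2989.0, -66.0), (159.0, -481.0, 440.0), (147.0, -475.0, 443.0), (137.0, -478.0, 443.0)]
66 [(453.0, -3016.0, -97.0), (157.0, -481.0, 432.0), (146.0, -482.0, 433.0), (134.0, -471.0, 436.0)]
69 [(448.0, -3015.0, -121.0), (155.0, -480.0, 423.0), (143.0, -471.0, 426.0), (133.0, -478.0, 426.0)]
72 [(443.0, -3013.0, -146.0), (155.0, -488.0, 412.0), (142.0, -477.0, 416.0), (131.0, -475.0, 418.0)]
75 [(164.0, -485.0, 403.0), (152.0, -486.0, 404.0), (141.0, -482.0, 406.0), (129.0, -476.0, 409.0)]
78 [(161.0, -476.0, 396.0), (150.0, -476.0, 397.0), (138.0, -470.0, 400.0), (128.0, -478.0, 400.0)]
81 [(160.0, -481.0, 386.0), (148.0, -476.0, 388.0), (136.0, -471.0, 391.0), (125.0, -471.0, 392.0)]
84 [(158.0, -481.0, 377.0), (146.0, -474.0, 380.0), (134.0, -472.0, 382.0), (123.0, -471.0, 383.0)]
87 [(156.0, -476.0, 369.0), (144.0, -474.0, 371.0), (133.0, -474.0, 372.0), (122.0, -477.0, 373.0)]
90 [(154.0, -478.0, 359.0), (142.0, -472.0, 362.0), (131.0, -472.0, 364.0), (120.0, -473.0, 3
[... 840 characters left out ...]
.0), (122.0, -435.0, 290.0), (111.0, -435.0, 291.0), (171.0, -1535.0, -54.0)]
120 [(134.0, -463.0, 269.0), (122.0, -462.0, 272.0), (183.0, -1462.0, -50.0), (164.0, -1473.0, -51.0)]
123 [(131.0, -458.0, 261.0), (120.0, -458.0, 263.0), (176.0, -1416.0, -52.0), (157.0, -1428.0, -52.0)]
126 [(130.0, -460.0, 251.0), (117.0, -449.0, 257.0), (170.0, -1373.0, -53.0), (151.0, -1384.0, -54.0)]
129 [(198.0, -1295.0, -49.0), (116.0, -461.0, 243.0), (163.0, -1324.0, -53.0), (145.0, -1333.0, -52.0)]
132 [(191.0, -1252.0, -50.0), (173.0, -1255.0, -48.0), (156.0, -1276.0, -51.0), (138.0, -1277.0, -48.0)]
135 [(188.0, -1255.0, -67.0), (169.0, -1238.0, -57.0), (152.0, -1252.0, -58.0), (134.0, -1257.0, -57.0)]
```

Contrary to the numbers, the fingers closed just above the cork. They show as light pads ending at (280,475) in the composite, level with the cork's front edge. The start frame shows the same offset: the open tips are at z≈243 while the reported TCP is 223. So the real tips sit about 29 mm higher than the reported z and the spec imply. I'll go by that measured offset, reopen and go lower.

play_rows --deltas '[{"slide": [0, 0, -0.2], "delta_rot": [0, 0, 0], "hand": 1}, {"slide": [0, 0, 0], "delta_rot": [0, 0, 0], "hand": 1}, {"slide": [0, 0, 0], "delta_rot": [0, 0, 0], "hand": 1}, {"slide": [0, 0, 0], "delta_rot": [0, 0, 0], "hand": 1}, {"slide": [0, 0, 0], "delta_rot": [0, 0, 0], "hand": 1}, {"slide": [0, 0, 0], "delta_rot": [0, 0, 0], "hand": 1}]'

```text
time_s: 5.2
tcp_pos: [459.6, -323.4, 40.6]
tool_rot: [-0.0, 0.986, 0.168, -0.0]
wrist_force: [-0.4, -0.1, 0.8]
gripper_width: 85.6
grasp_force: 0.0
```

play_rows --deltas '[{"slide": [0, 0, 0.25], "delta_rot": [0, 0, 0], "hand": 1}, {"slide": [0, 0, 0.25], "delta_rot": [0, 0, 0], "hand": 1}, {"slide": [0, 0, 0.2], "delta_rot": [0, 0, 0], "hand": 1}, {"slide": [0, 0, 0.15], "delta_rot": [0, 0, 0], "hand": 1}, {"slide": [0, 0, 0], "delta_rot": [0, 0, 0], "hand": 1}, {"slide": [0, 0, 0], "delta_rot": [0, 0, 0], "hand": 1}]'

```text
time_s: 5.8
tcp_pos: [459.5, -323.4, 6.5]
tool_rot: [-0.0, 0.986, 0.168, -0.0]
wrist_force: [-0.2, -0.3, -0.1]
gripper_width: 85.6
grasp_force: 0.0
```

play_rows --deltas '[{"slide": [0, 0, 0], "delta_rot": [0, 0, 0], "hand": 0.8}, {"slide": [0, 0, 0], "delta_rot": [0, 0, 0], "hand": 0.7}, {"slide": [0, 0, 0], "delta_rot": [0, 0, 0], "hand": 0.6}, {"slide": [0, 0, 0], "delta_rot": [0, 0, 0], "hand": 0.5}, {"slide": [0, 0, 0], "delta_rot": [0, 0, 0], "hand": 0.5}, {"slide": [0, 0, 0], "delta_rot": [0, 0, 0], "hand": 0.5}]'

```text
time_s: 6.4
tcp_pos: [460.5, -324.2, 8.0]
tool_rot: [0.001, 0.986, 0.168, 0.001]
wrist_force: [-0.3, 0.3, 6.5]
gripper_width: 58.3
grasp_force: 64.4
```

play_rows --deltas '[{"slide": [0, 0, -0.2], "delta_rot": [0, 0, 0], "hand": 0.5}, {"slide": [0, 0, -0.4], "delta_rot": [0, 0, 0], "hand": 0.5}, {"slide": [0, 0, -0.6], "delta_rot": [0, 0, 0], "hand": 0.5}, {"slide": [0, 0, -0.7], "delta_rot": [0, 0, 0], "hand": 0.5}, {"slide": [0, 0, -0.7], "delta_rot": [0, 0, 0], "hand": 0.5}, {"slide": [0, 0, -0.6], "delta_rot": [0, 0, 0], "hand": 0.5}, {"slide": [0, 0, -0.3], "delta_rot": [0, 0, 0], "hand": 0.5}, {"slide": [0, 0, 0], "delta_rot": [0, 0, 0], "hand": 0.5}]'

```text
time_s: 7.2
tcp_pos: [460.7, -324.4, 148.8]
tool_rot: [0.001, 0.986, 0.168, 0.001]
wrist_force: [-0.4, -0.0, -0.5]
gripper_width: 58.4
grasp_force: 64.1
```

```bash
python3 - <<'E'
from h import *
go(550.8,18,145,3.3)
S=cloud(cam("side"));P=cloud(cam("top"))
fit(S,(340,100,450,200),148,185,"held side")
fit(P,(370,180,470,300),155,185,"held top")
E
```

```text
yaw 3.3 rot units (before-frame) [ 3.7000e-02  5.0000e-03 -1.2329e+01] slide if rotated first [8.415 2.743 0.096]
  yaw 183.3 rot units (before-frame) [ 6.0000e-03 -4.0000e-02  1.7671e+01] slide if rotated first [-8.415 -2.743  0.096]
  slide now frame [ 4.959 -7.331  0.081] y-axis yaw now -70.67 p [ 460.7 -324.4  148.8] q [-0.733  0.139  0.05   1.478 -0.     2.072] t 7.2 F [-0.4 -0.  -0.5] w 58.4 g 64.1
held side n 265 c 455.8 -317.8 mean 454.5 -313.7 z 172.6 size 81.7 x 116.6 yaw(x axis) -64.8
held top n 370 c 490.5 -308.8 mean 494.0 -307.9 z 174.4 size 49.5 x 68.4 yaw(x axis) 21.2
```

play_rows --deltas '[{"slide": [0, 0, 0], "delta_rot": [0, 0, -1], "hand": 0.5}, {"slide": [0, 0, 0], "delta_rot": [0, 0, -1], "hand": 0.5}, {"slide": [0, 0, 0], "delta_rot": [0, 0, -1], "hand": 0.5}, {"slide": [0, 0, 0], "delta_rot": [0, 0, -1], "hand": 0.5}, {"slide": [0, 0, 0], "delta_rot": [0, 0, -1], "hand": 0.5}, {"slide": [0, 0, 0], "delta_rot": [0, 0, -1], "hand": 0.5}, {"slide": [0, 0, 0], "delta_rot": [0, 0, -1], "hand": 0.5}, {"slide": [0, 0, 0], "delta_rot": [0, 0, -1], "hand": 0.5}]'

```text
time_s: 8.1
tcp_pos: [458.5, -322.5, 144.0]
tool_rot: [-0.002, 0.831, 0.556, -0.001]
wrist_force: [0.9, -1.1, -0.7]
gripper_width: 58.3
grasp_force: 64.1
```

play_rows --deltas '[{"slide": [0, 0, 0], "delta_rot": [0, 0, -1], "hand": 0.5}, {"slide": [0, 0, 0], "delta_rot": [0, 0, -1], "hand": 0.5}, {"slide": [0, 0, 0], "delta_rot": [0, 0, -1], "hand": 0.5}, {"slide": [0, 0, 0], "delta_rot": [0, 0, -1], "hand": 0.5}, {"slide": [0, 0, 0], "delta_rot": [0, 0, -0.33], "hand": 0.5}, {"slide": [0.4, 0.1, 0], "delta_rot": [0, 0, 0], "hand": 0.5}, {"slide": [0.8, 0.25, 0], "delta_rot": [0, 0, 0], "hand": 0.5}, {"slide": [0.9, 0.3, 0], "delta_rot": [0, 0, 0], "hand": 0.5}]'

```text
time_s: 8.9
tcp_pos: [479.9, -236.5, 144.9]
tool_rot: [-0.002, 0.687, 0.726, -0.0]
wrist_force: [0.7, 0.1, -0.9]
gripper_width: 58.2
grasp_force: 64.1
```

```bash
python3 -c "
from h import *
go(550.8,18,145,3.3)"
```

```text
yaw 3.3 rot units (before-frame) [-0.024 -0.023 -0.027] slide if rotated first [ 6.249e+00  2.135e+00 -3.000e-03]
  yaw 183.3 rot units (before-frame) [-0.036  0.037 29.973] slide if rotated first [-6.249e+00 -2.135e+00 -3.000e-03]
  slide now frame [6.255 2.118 0.007] y-axis yaw now 3.14 p [ 479.9 -236.5  144.9] q [-0.583  0.074 -0.028  1.472  0.     0.933] t 8.9 F [ 0.7  0.1 -0.9] w 58.2 g 64.1
```

play_rows --deltas '[{"slide": [0.9, 0.31, 0], "delta_rot": [0, 0, 0], "hand": 0.5}, {"slide": [0.9, 0.31, 0], "delta_rot": [0, 0, 0], "hand": 0.5}, {"slide": [0.9, 0.31, 0], "delta_rot": [0, 0, 0], "hand": 0.5}, {"slide": [0.9, 0.31, 0], "delta_rot": [0, 0, 0], "hand": 0.5}, {"slide": [0.9, 0.31, 0], "delta_rot": [0, 0, 0], "hand": 0.5}, {"slide": [0.9, 0.3, 0], "delta_rot": [0, 0, 0], "hand": 0.5}, {"slide": [0.6, 0.2, 0], "delta_rot": [0, 0, 0], "hand": 0.5}, {"slide": [0.25, 0.08, 0], "delta_rot": [0, 0, 0], "hand": 0.5}]'

```text
time_s: 9.7
tcp_pos: [550.4, 19.7, 145.2]
tool_rot: [-0.001, 0.685, 0.728, -0.001]
wrist_force: [0.2, -0.6, -0.1]
gripper_width: 58.1
grasp_force: 64.1
```

play_rows --deltas '[{"slide": [0, 0, 0.2], "delta_rot": [0, 0, 0], "hand": 0.5}, {"slide": [0, 0, 0.3], "delta_rot": [0, 0, 0], "hand": 0.5}, {"slide": [0, 0, 0], "delta_rot": [0, 0, 0], "hand": 0.5}, {"slide": [0, 0, 0], "delta_rot": [0, 0, 0], "hand": 0.5}, {"slide": [0, 0, 0], "delta_rot": [0, 0, 0], "hand": 0.5}, {"slide": [0, 0, 0], "delta_rot": [0, 0, 0], "hand": 0.5}, {"slide": [0, 0, 0], "delta_rot": [0, 0, 0], "hand": 0.5}]'

```text
time_s: 10.4
tcp_pos: [551.8, 15.9, 127.3]
tool_rot: [0.0, 0.687, 0.727, 0.0]
wrist_force: [0.7, 0.3, -0.2]
gripper_width: 58.1
grasp_force: 64.1
```

```bash
python3 - <<'E'
from h import *
go(550.8,18,94,3.3)
c=cam("top");P=cloud(c);d=cam("side");S=cloud(d)
go(550.8,18,94,3.3)
fit(P,(240,150,380,260),138,157,"held top")
fit(S,(280,140,370,230),138,157,"held side")
cv2.imwrite("pics/c.png",cv2.cvtColor(np.hstack([cv2.resize(c["frame"][150:270,250:370],(400,400)),cv2.resize(d["frame"][130:250,270:390],(400,400))]),cv2.COLOR_RGB2BGR))
E
```

```text
yaw 3.3 rot units (before-frame) [ 0.009  0.001 -0.005] slide if rotated first [ 0.053 -0.022  0.834]
  yaw 183.3 rot units (before-frame) [ 2.0000e-03 -1.5000e-02  2.9995e+01] slide if rotated first [-0.053  0.022  0.834]
  slide now frame [ 0.053 -0.023  0.834] y-axis yaw now 3.27 p [551.8  15.9 127.3] q [-0.093  0.117 -0.017  1.436  0.     1.421] t 10.4 F [ 0.7  0.3 -0.2] w 58.1 g 64.1
  yaw 3.3 rot units (before-frame) [ 0.007  0.001 -0.002] slide if rotated first [ 0.048 -0.021  0.831]
  yaw 183.3 rot units (before-frame) [ 2.0000e-03 -1.1000e-02  2.9998e+01] slide if rotated first [-0.048  0.021  0.831]
  slide now frame [ 0.048 -0.021  0.831] y-axis yaw now 3.29 p [551.7  16.1 127.2] q [-0.092  0.117 -0.018  1.436 -0.     1.421] t 10.5 F [ 0.5  0.5 -0.2] w 57.8 g 64.1
held top n 206 c 555.1 -26.5 mean 553.5 -29.1 z 154.9 size 32.1 x 60.2 yaw(x axis) -87.8
held side n 403 c 549.3 20.2 mean 550.2 28.4 z 151.7 size 83.1 x 118.2 yaw(x axis) -10.4
```

View pics/c.png

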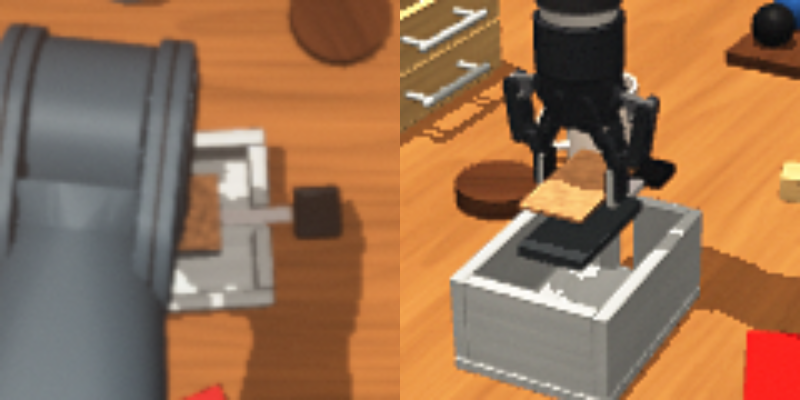

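The right half shows the cork held level and parallel above the dark slate_low at (580,230), and the left half shows it aligned with the warmer. It needs a small correction, then I'll lower it.

play_rows --deltas '[{"slide": [0.05, -0.03, 0.1], "delta_rot": [0, 0, 0], "hand": 0.5}, {"slide": [0, 0, 0.2], "delta_rot": [0, 0, 0], "hand": 0.5}, {"slide": [0, 0, 0.2], "delta_rot": [0, 0, 0], "hand": 0.5}, {"slide": [0, 0, 0.15], "delta_rot": [0, 0, 0], "hand": 0.5}, {"slide": [0, 0, 0.06], "delta_rot": [0, 0, 0], "hand": 0.5}, {"slide": [0, 0, 0], "delta_rot": [0, 0, 0], "hand": 0.5}, {"slide": [0, 0, 0], "delta_rot": [0, 0, 0], "hand": 0.5}, {"slide": [0, 0, 0], "delta_rot": [0, 0, 0], "hand": 0.5}]'

```text
time_s: 11.3
tcp_pos: [549.9, 18.4, 100.0]
tool_rot: [0.0, 0.686, 0.727, 0.0]
wrist_force: [-4.8, 0.9, 9.5]
gripper_width: 58.0
grasp_force: 69.0
```

```bash
python3 - <<'E'
from h import *
go(550.8,18,95,3.3)
S=cloud(cam("side"))
fit(S,(280,140,370,230),111,127,"cork+low side")
E
```

```text
yaw 3.3 rot units (before-frame) [ 0.004 -0.     0.003] slide if rotated first [-0.011  0.021  0.124]
  yaw 183.3 rot units (before-frame) [ 0.0000e+00  6.0000e-03 -2.9997e+01] slide if rotated first [ 0.011 -0.021  0.124]
  slide now frame [-0.011  0.021  0.124] y-axis yaw now 3.32 p [549.9  18.4 100. ] q [-0.088  0.121 -0.068  1.382  0.     1.424] t 11.3 F [-4.8  0.9  9.5] w 58.0 g 69.0
cork+low side n 407 c 548.3 21.7 mean 547.9 32.9 z 124.1 size 83.3 x 118.2 yaw(x axis) -9.2
```

The cork stopped about 5 mm above the slate. Slate_low is 2 mm wider than the cork, and my fingertips reach about 6 mm below the cork's underside, so they landed on the slate's edges. Releasing here would be a drop. I'll take the cork back to its stand and regrip with the tips flush to its underside.

play_rows --deltas '[{"slide": [0, 0, -0.2], "delta_rot": [0, 0, 0], "hand": 0.5}, {"slide": [0, 0, -0.5], "delta_rot": [0, 0, 0], "hand": 0.5}, {"slide": [0, 0, -0.5], "delta_rot": [0, 0, 0], "hand": 0.5}, {"slide": [-0.4, -0.1, 0], "delta_rot": [0, 0, 0], "hand": 0.5}, {"slide": [-0.8, -0.25, 0], "delta_rot": [0, 0, 0], "hand": 0.5}, {"slide": [-0.9, -0.3, 0], "delta_rot": [0, 0, 0], "hand": 0.5}, {"slide": [-0.9, -0.3, 0], "delta_rot": [0, 0, 0], "hand": 0.5}, {"slide": [-0.9, -0.3, 0], "delta_rot": [0, 0, 0], "hand": 0.5}]'

```text
time_s: 12.15
tcp_pos: [508.5, -141.4, 145.7]
tool_rot: [-0.0, 0.686, 0.727, -0.0]
wrist_force: [-0.2, -0.2, 0.4]
gripper_width: 58.2
grasp_force: 64.2
```

play_rows --deltas '[{"slide": [-0.9, -0.3, 0], "delta_rot": [0, 0, 0], "hand": 0.5}, {"slide": [-0.9, -0.3, 0], "delta_rot": [0, 0, 0], "hand": 0.5}, {"slide": [-0.9, -0.3, 0], "delta_rot": [0, 0, 0], "hand": 0.5}, {"slide": [-0.9, -0.3, 0], "delta_rot": [0, 0, 0.3], "hand": 0.5}, {"slide": [-0.6, -0.2, 0], "delta_rot": [0, 0, 1], "hand": 0.5}, {"slide": [-0.3, -0.1, 0], "delta_rot": [0, 0, 1], "hand": 0.5}, {"slide": [0, 0, 0], "delta_rot": [0, 0, 1], "hand": 0.5}, {"slide": [0, 0, 0], "delta_rot": [0, 0, 1], "hand": 0.5}]'

```text
time_s: 12.95
tcp_pos: [456.7, -323.3, 145.4]
tool_rot: [-0.001, 0.833, 0.553, -0.0]
wrist_force: [-0.1, -0.1, 0.3]
gripper_width: 58.0
grasp_force: 64.1
```

play_rows --deltas '[{"slide": [0, 0, 0], "delta_rot": [0, 0, 1], "hand": 0.5}, {"slide": [0, 0, 0], "delta_rot": [0, 0, 1], "hand": 0.5}, {"slide": [0, 0, 0], "delta_rot": [0, 0, 1], "hand": 0.5}, {"slide": [0, 0, 0], "delta_rot": [0, 0, 1], "hand": 0.5}, {"slide": [0, 0, 0], "delta_rot": [0, 0, 1], "hand": 0.5}, {"slide": [0, 0, 0], "delta_rot": [0, 0, 1], "hand": 0.5}, {"slide": [0, 0, 0], "delta_rot": [0, 0, 1], "hand": 0.5}, {"slide": [0, 0, 0], "delta_rot": [0, 0, 1], "hand": 0.5}]'

```text
time_s: 13.75
tcp_pos: [457.0, -322.5, 145.5]
tool_rot: [-0.001, 0.986, 0.167, -0.0]
wrist_force: [0.1, -1.1, -0.8]
gripper_width: 58.0
grasp_force: 64.1
```

```bash
python3 - <<'E'
from h import *
go(460.4,-324,15,-70.7)
P=cloud(cam("top"));np.savez("low1.npz",P=P)
fit(P,(265,195,338,245),108,130,"slate_low")
E
```

```text
yaw -70.7 rot units (before-frame) [-0.011  0.006 -0.007] slide if rotated first [0.067 0.063 3.263]
  yaw 109.3 rot units (before-frame) [1.0000e-02 1.7000e-02 2.9993e+01] slide if rotated first [-0.067 -0.063  3.263]
  slide now frame [0.069 0.067 3.263] y-axis yaw now -70.74 p [ 457.  -322.5  145.5] q [-0.734  0.135  0.039  1.476 -0.     2.071] t 13.75 F [ 0.1 -1.1 -0.8] w 58.0 g 64.1
slate_low n 996 c 551.0 18.0 mean 550.6 18.2 z 117.7 size 62.1 x 120.0 yaw(x axis) 3.4
```

play_rows --deltas '[{"slide": [0.07, 0.06, 0.4], "delta_rot": [0, 0, 0], "hand": 0.5}, {"slide": [0, 0, 0.8], "delta_rot": [0, 0, 0], "hand": 0.5}, {"slide": [0, 0, 0.8], "delta_rot": [0, 0, 0], "hand": 0.5}, {"slide": [0, 0, 0.7], "delta_rot": [0, 0, 0], "hand": 0.5}, {"slide": [0, 0, 0.4], "delta_rot": [0, 0, 0], "hand": 0.5}, {"slide": [0, 0, 0.25], "delta_rot": [0, 0, 0], "hand": 0.5}, {"slide": [0, 0, 0], "delta_rot": [0, 0, 0], "hand": 0.5}, {"slide": [0, 0, 0], "delta_rot": [0, 0, 0], "hand": 0.5}]'

```text
time_s: 14.6
tcp_pos: [461.1, -324.4, 13.0]
tool_rot: [0.0, 0.986, 0.17, 0.0]
wrist_force: [0.6, -0.9, 0.7]
gripper_width: 58.2
grasp_force: 64.1
```

play_rows --deltas '[{"slide": [0, 0, 0], "delta_rot": [0, 0, 0], "hand": 0.5}, {"slide": [0, 0, 0], "delta_rot": [0, 0, 0], "hand": 0.5}, {"slide": [0, 0, 0.05], "delta_rot": [0, 0, 0], "hand": 0.5}, {"slide": [0, 0, 0], "delta_rot": [0, 0, 0], "hand": 0.5}, {"slide": [0, 0, 0.05], "delta_rot": [0, 0, 0], "hand": 0.5}, {"slide": [0, 0, 0], "delta_rot": [0, 0, 0], "hand": 0.5}, {"slide": [0, 0, 0], "delta_rot": [0, 0, 0], "hand": 0.5}]'

```text
time_s: 15.3
tcp_pos: [460.7, -324.0, 8.3]
tool_rot: [-0.0, 0.986, 0.169, -0.0]
wrist_force: [0.5, 0.5, 0.2]
gripper_width: 57.9
grasp_force: 64.1
```

Not touching yet, so I'll lower in 1 mm steps.

play_rows --deltas '[{"slide": [0, 0, 0.03], "delta_rot": [0, 0, 0], "hand": 0.5}, {"slide": [0, 0, 0], "delta_rot": [0, 0, 0], "hand": 0.5}, {"slide": [0, 0, 0], "delta_rot": [0, 0, 0], "hand": 0.5}]'

```text
time_s: 15.6
tcp_pos: [460.8, -324.1, 8.1]
tool_rot: [0.0, 0.986, 0.169, 0.0]
wrist_force: [-1.9, 2.2, 5.6]
gripper_width: 58.3
grasp_force: 64.6
```

Touchdown at TCP z≈8. Releasing, raising 5.6 mm and regripping so the tips are about flush with the underside.

play_rows --deltas '[{"slide": [0, 0, 0], "delta_rot": [0, 0, 0], "hand": 0.8}, {"slide": [0, 0, 0], "delta_rot": [0, 0, 0], "hand": 0.8}, {"slide": [0, 0, -0.14], "delta_rot": [0, 0, 0], "hand": 0.8}, {"slide": [0, 0, 0], "delta_rot": [0, 0, 0], "hand": 0.8}, {"slide": [0, 0, 0], "delta_rot": [0, 0, 0], "hand": 0.7}, {"slide": [0, 0, 0], "delta_rot": [0, 0, 0], "hand": 0.6}, {"slide": [0, 0, 0], "delta_rot": [0, 0, 0], "hand": 0.5}, {"slide": [0, 0, 0], "delta_rot": [0, 0, 0], "hand": 0.5}]'

```text
time_s: 16.4
tcp_pos: [461.3, -324.6, 13.8]
tool_rot: [0.001, 0.986, 0.169, 0.001]
wrist_force: [-0.1, 0.6, 5.2]
gripper_width: 57.8
grasp_force: 64.3
```

play_rows --deltas '[{"slide": [0, 0, 0], "delta_rot": [0, 0, 0], "hand": 0.5}, {"slide": [0, 0, 0], "delta_rot": [0, 0, 0], "hand": 0.5}]'

```text
time_s: 16.6
tcp_pos: [461.3, -324.6, 13.7]
tool_rot: [0.001, 0.986, 0.169, 0.001]
wrist_force: [0.1, 0.2, 4.8]
gripper_width: 57.4
grasp_force: 64.3
```

play_rows --deltas '[{"slide": [0, 0, -0.2], "delta_rot": [0, 0, 0], "hand": 0.5}, {"slide": [0, 0, -0.4], "delta_rot": [0, 0, 0], "hand": 0.5}, {"slide": [0, 0, -0.6], "delta_rot": [0, 0, 0], "hand": 0.5}, {"slide": [0, 0, -0.7], "delta_rot": [0, 0, 0], "hand": 0.5}, {"slide": [0, 0, -0.7], "delta_rot": [0, 0, -0.3], "hand": 0.5}, {"slide": [0, 0, -0.5], "delta_rot": [0, 0, -1], "hand": 0.5}, {"slide": [0, 0, -0.2], "delta_rot": [0, 0, -1], "hand": 0.5}, {"slide": [0, 0, 0], "delta_rot": [0, 0, -1], "hand": 0.5}]'

```text
time_s: 17.4
tcp_pos: [461.5, -324.7, 146.9]
tool_rot: [0.001, 0.941, 0.338, 0.001]
wrist_force: [-0.3, -0.3, 0.4]
gripper_width: 58.1
grasp_force: 64.1
```

play_rows --deltas '[{"slide": [0, 0, 0], "delta_rot": [0, 0, -1], "hand": 0.5}, {"slide": [0, 0, 0], "delta_rot": [0, 0, -1], "hand": 0.5}, {"slide": [0, 0, 0], "delta_rot": [0, 0, -1], "hand": 0.5}, {"slide": [0, 0, 0], "delta_rot": [0, 0, -1], "hand": 0.5}, {"slide": [0, 0, 0], "delta_rot": [0, 0, -1], "hand": 0.5}, {"slide": [0, 0, 0], "delta_rot": [0, 0, -1], "hand": 0.5}, {"slide": [0, 0, 0], "delta_rot": [0, 0, -1], "hand": 0.5}, {"slide": [0, 0, 0], "delta_rot": [0, 0, -1], "hand": 0.5}]'

```text
time_s: 18.2
tcp_pos: [460.4, -323.7, 144.3]
tool_rot: [-0.001, 0.722, 0.692, -0.0]
wrist_force: [-0.1, 0.8, 0.1]
gripper_width: 58.2
grasp_force: 64.1
```

```bash
python3 -c "
from h import *
go(551,18,146,3.3)"
```

```text
yaw 3.3 rot units (before-frame) [-0.01  -0.009 -0.958] slide if rotated first [ 8.399  2.753 -0.043]
  yaw 183.3 rot units (before-frame) [-1.4000e-02  1.6000e-02  2.9042e+01] slide if rotated first [-8.399 -2.753 -0.043]
  slide now frame [ 8.633  1.898 -0.038] y-axis yaw now -2.45 p [ 460.4 -323.7  144.3] q [-0.732  0.144  0.046  1.475 -0.     0.882] t 18.2 F [-0.1  0.8  0.1] w 58.2 g 64.1
```

play_rows --deltas '[{"slide": [0, 0, 0], "delta_rot": [0, 0, -0.96], "hand": 0.5}, {"slide": [0.4, 0.13, 0], "delta_rot": [0, 0, 0], "hand": 0.5}, {"slide": [0.8, 0.26, 0], "delta_rot": [0, 0, 0], "hand": 0.5}, {"slide": [0.9, 0.3, 0], "delta_rot": [0, 0, 0], "hand": 0.5}, {"slide": [0.9, 0.3, 0], "delta_rot": [0, 0, 0], "hand": 0.5}, {"slide": [0.9, 0.3, 0], "delta_rot": [0, 0, 0], "hand": 0.5}, {"slide": [0.9, 0.3, 0], "delta_rot": [0, 0, 0], "hand": 0.5}, {"slide": [0.9, 0.3, 0], "delta_rot": [0, 0, 0], "hand": 0.5}]'

```text
time_s: 19.0
tcp_pos: [523.8, -89.6, 144.6]
tool_rot: [-0.0, 0.689, 0.725, 0.0]
wrist_force: [1.0, -0.9, 0.2]
gripper_width: 57.8
grasp_force: 64.1
```

play_rows --deltas '[{"slide": [0.9, 0.3, 0], "delta_rot": [0, 0, 0], "hand": 0.5}, {"slide": [0.9, 0.29, 0], "delta_rot": [0, 0, 0], "hand": 0.5}, {"slide": [0.6, 0.2, 0], "delta_rot": [0, 0, 0], "hand": 0.5}, {"slide": [0.3, 0.1, 0.1], "delta_rot": [0, 0, 0], "hand": 0.5}, {"slide": [0, 0, 0.2], "delta_rot": [0, 0, 0], "hand": 0.5}, {"slide": [0, 0, 0], "delta_rot": [0, 0, 0], "hand": 0.5}, {"slide": [0, 0, 0], "delta_rot": [0, 0, 0], "hand": 0.5}, {"slide": [0, 0, 0], "delta_rot": [0, 0, 0], "hand": 0.5}]'

```text
time_s: 19.8
tcp_pos: [553.6, 16.1, 132.8]
tool_rot: [-0.0, 0.689, 0.725, -0.0]
wrist_force: [-0.2, -0.2, -0.5]
gripper_width: 58.1
grasp_force: 64.1
```

```bash
cat >> h.py <<'E'
def held(P,zlo,zhi,box=(240,150,345,260)):
    u0,v0,u1,v1=box;Q=P[v0:v1,u0:u1].reshape(-1,3)
    q=Q[(Q[:,2]>zlo)&(Q[:,2]<zhi)]
    a=np.radians(3.3);ex=np.array([np.cos(a),np.sin(a)]);ey=np.array([-np.sin(a),np.cos(a)])
    X=(q[:,:2]-[551,18])@ex;Y=(q[:,:2]-[551,18])@ey
    k=Y<np.median(Y)+5
    print("held rel low: x %.1f..%.1f  y min %.1f  y max %.1f z %.1f n %d"%(*np.percentile(X,[1,99]),np.percentile(Y,1),Y.max(),np.median(q[:,2]),len(q)))
E
python3 - <<'E'
from h import *
P=cloud(cam("top"))
go(551,18,100,3.3)
held(P,145,168); fit(P,(240,150,345,260),145,168)
P0=np.load("low1.npz")["P"];held(P0,110,130,(265,195,338,245))
E
```

```text
yaw 3.3 rot units (before-frame) [ 0.002  0.002 -0.059] slide if rotated first [ 0.049 -0.067  0.825]
  yaw 183.3 rot units (before-frame) [ 3.0000e-03 -3.0000e-03  2.9941e+01] slide if rotated first [-0.049  0.067  0.825]
  slide now frame [ 0.048 -0.068  0.825] y-axis yaw now 2.94 p [553.8  16.2 133. ] q [-9.200e-02  1.210e-01 -1.000e-03  1.448e+00 -0.000e+00  1.428e+00] t 19.85 F [ 0.3 -0.1  0.4] w 57.8 g 64.1
held rel low: x -26.6..31.7  y min -60.0  y max -25.5 z 154.6 n 231
 n 231 c 556.1 -25.9 mean 554.0 -28.4 z 154.6 size 34.3 x 59.0 yaw(x axis) -89.7
held rel low: x -30.6..30.3  y min -58.7  y max 59.9 z 117.7 n 993
```

play_rows --deltas '[{"slide": [0.055, -0.065, 0.1], "delta_rot": [0, 0, -0.06], "hand": 0.5}, {"slide": [0, 0, 0.2], "delta_rot": [0, 0, 0], "hand": 0.5}, {"slide": [0, 0, 0.2], "delta_rot": [0, 0, 0], "hand": 0.5}, {"slide": [0, 0, 0.15], "delta_rot": [0, 0, 0], "hand": 0.5}, {"slide": [0, 0, 0.05], "delta_rot": [0, 0, 0], "hand": 0.5}, {"slide": [0, 0, 0], "delta_rot": [0, 0, 0], "hand": 0.5}, {"slide": [0, 0, 0], "delta_rot": [0, 0, 0], "hand": 0.5}, {"slide": [0, 0, 0], "delta_rot": [0, 0, 0], "hand": 0.5}]'

```text
time_s: 20.65
tcp_pos: [551.3, 19.5, 104.8]
tool_rot: [0.0, 0.686, 0.728, 0.0]
wrist_force: [0.0, 0.4, -0.4]
gripper_width: 57.9
grasp_force: 64.1
```

```bash
python3 - <<'E'
from h import *
P=cloud(cam("top"))
go(551,18,101,3.3)
held(P,118.5,135); fit(P,(240,150,345,260),118.5,135)
E
```

```text
yaw 3.3 rot units (before-frame) [0.003 0.    0.022] slide if rotated first [-0.036 -0.01   0.097]
  yaw 183.3 rot units (before-frame) [-1.0000e-03  4.0000e-03 -2.9978e+01] slide if rotated first [0.036 0.01  0.097]
  slide now frame [-0.036 -0.01   0.097] y-axis yaw now 3.43 p [551.3  19.5 104.9] q [-0.086  0.123 -0.056  1.392 -0.     1.425] t 20.7 F [-0.2 -0.2 -0.2] w 57.6 g 64.1
held rel low: x -29.6..29.9  y min -57.7  y max -21.8 z 126.4 n 230
 n 230 c 553.6 -22.8 mean 551.3 -25.4 z 126.4 size 35.4 x 59.9 yaw(x axis) -89.5
```

play_rows --deltas '[{"slide": [0, 0, 0.05], "delta_rot": [0, 0, 0], "hand": 0.5}, {"slide": [0, 0, 0.03], "delta_rot": [0, 0, 0], "hand": 0.5}, {"slide": [0, 0, 0], "delta_rot": [0, 0, 0], "hand": 0.5}, {"slide": [0, 0, 0], "delta_rot": [0, 0, 0], "hand": 0.5}]'

```text
time_s: 21.1
tcp_pos: [551.5, 19.4, 103.3]
tool_rot: [0.001, 0.686, 0.728, 0.0]
wrist_force: [-2.8, 0.9, 8.0]
gripper_width: 57.8
grasp_force: 67.3
```

play_rows --deltas '[{"slide": [0, 0, 0.02], "delta_rot": [0, 0, 0], "hand": 0.5}, {"slide": [0, 0, 0], "delta_rot": [0, 0, 0], "hand": 0.5}, {"slide": [0, 0, 0], "delta_rot": [0, 0, 0], "hand": 0.5}]'

```text
time_s: 21.4
tcp_pos: [551.5, 19.4, 102.7]
tool_rot: [0.001, 0.686, 0.728, 0.0]
wrist_force: [-2.1, 0.9, 7.8]
gripper_width: 57.7
grasp_force: 67.5
```

```bash
python3 - <<'E'
from h import *
c=cam("top");P=cloud(c);d=cam("side");S=cloud(d)
held(P,116,135); fit(P,(338,200,360,228),85,130,"lever")
cv2.imwrite("pics/d.png",cv2.cvtColor(cv2.resize(d["frame"][165:235,290:370],(640,560),interpolation=cv2.INTER_CUBIC),cv2.COLOR_RGB2BGR))
E
```

```text
held rel low: x -29.9..30.2  y min -59.2  y max -21.5 z 124.1 n 236
lever n 228 c 560.6 -124.5 mean 560.4 -124.0 z 102.8 size 39.8 x 42.8 yaw(x axis) -89.8
```

View pics/d.png

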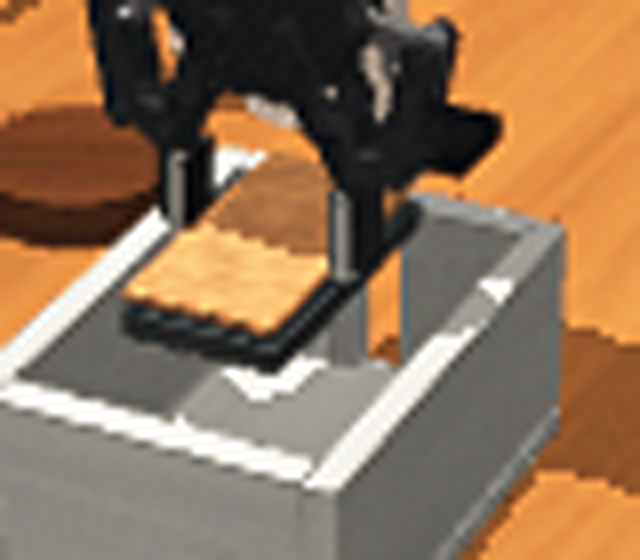

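The fingertips (345,280) rest on slate_low's edges. The lever is 1.4 mm down, and the cork is still about 3 mm above the slate. Letting go would be a small drop, so I'll regrip once more, 3 mm higher.

play_rows --deltas '[{"slide": [0, 0, -0.1], "delta_rot": [0, 0, 0], "hand": 0.5}, {"slide": [0, 0, -0.5], "delta_rot": [0, 0, 0], "hand": 0.5}, {"slide": [0, 0, -0.5], "delta_rot": [0, 0, 0], "hand": 0.5}, {"slide": [-0.4, -0.1, 0], "delta_rot": [0, 0, 0], "hand": 0.5}, {"slide": [-0.8, -0.25, 0], "delta_rot": [0, 0, 0], "hand": 0.5}, {"slide": [-0.9, -0.3, 0], "delta_rot": [0, 0, 0], "hand": 0.5}, {"slide": [-0.9, -0.3, 0], "delta_rot": [0, 0, 0], "hand": 0.5}, {"slide": [-0.9, -0.3, 0], "delta_rot": [0, 0, 0], "hand": 0.5}]'

```text
time_s: 22.3
tcp_pos: [510.1, -140.5, 144.5]
tool_rot: [0.0, 0.685, 0.728, 0.0]
wrist_force: [0.2, -0.3, 0.2]
gripper_width: 57.5
grasp_force: 64.1
```

play_rows --deltas '[{"slide": [-0.9, -0.3, 0], "delta_rot": [0, 0, 0], "hand": 0.5}, {"slide": [-0.9, -0.3, 0], "delta_rot": [0, 0, 0], "hand": 0.5}, {"slide": [-0.9, -0.3, 0], "delta_rot": [0, 0, 0], "hand": 0.5}, {"slide": [-0.9, -0.3, 0], "delta_rot": [0, 0, 0.35], "hand": 0.5}, {"slide": [-0.6, -0.2, 0], "delta_rot": [0, 0, 1], "hand": 0.5}, {"slide": [-0.3, -0.1, 0], "delta_rot": [0, 0, 1], "hand": 0.5}, {"slide": [0, 0, 0], "delta_rot": [0, 0, 1], "hand": 0.5}, {"slide": [0, 0, 0], "delta_rot": [0, 0, 1], "hand": 0.5}]'

```text
time_s: 23.1
tcp_pos: [458.4, -322.4, 144.3]
tool_rot: [-0.0, 0.834, 0.552, -0.0]
wrist_force: [0.6, 0.5, -0.8]
gripper_width: 58.1
grasp_force: 64.1
```

play_rows --deltas '[{"slide": [0, 0, 0], "delta_rot": [0, 0, 1], "hand": 0.5}, {"slide": [0, 0, 0], "delta_rot": [0, 0, 1], "hand": 0.5}, {"slide": [0, 0, 0], "delta_rot": [0, 0, 1], "hand": 0.5}, {"slide": [0, 0, 0], "delta_rot": [0, 0, 1], "hand": 0.5}, {"slide": [0, 0, 0], "delta_rot": [0, 0, 1], "hand": 0.5}, {"slide": [0, 0, 0], "delta_rot": [0, 0, 1], "hand": 0.5}, {"slide": [0, 0, 0], "delta_rot": [0, 0, 1], "hand": 0.5}, {"slide": [0, 0, 0], "delta_rot": [0, 0, 1], "hand": 0.5}]'

```text
time_s: 23.9
tcp_pos: [458.8, -321.6, 144.4]
tool_rot: [-0.0, 0.986, 0.166, -0.0]
wrist_force: [-0.5, -0.3, -0.3]
gripper_width: 57.6
grasp_force: 64.1
```

play_rows --deltas '[{"slide": [0, 0, 0.4], "delta_rot": [0, 0, 0], "hand": 0.5}, {"slide": [0, 0, 0.8], "delta_rot": [0, 0, 0], "hand": 0.5}, {"slide": [0, 0, 0.8], "delta_rot": [0, 0, 0], "hand": 0.5}, {"slide": [0, 0, 0.6], "delta_rot": [0, 0, 0], "hand": 0.5}, {"slide": [0, 0, 0.3], "delta_rot": [0, 0, 0], "hand": 0.5}, {"slide": [0, 0, 0.15], "delta_rot": [0, 0, 0], "hand": 0.5}, {"slide": [0, 0, 0], "delta_rot": [0, 0, 0], "hand": 0.5}, {"slide": [0, 0, 0], "delta_rot": [0, 0, 0], "hand": 0.5}]'

```text
time_s: 24.7
tcp_pos: [459.8, -322.5, 24.3]
tool_rot: [0.001, 0.986, 0.168, 0.001]
wrist_force: [0.4, -0.0, 0.3]
gripper_width: 57.5
grasp_force: 64.1
```

```bash
python3 -c "
from h import *
go(461,-324.4,13.8,-70.7)"
```

```text
yaw -70.7 rot units (before-frame) [ 0.022 -0.012  0.004] slide if rotated first [0.014 0.055 0.263]
  yaw 109.3 rot units (before-frame) [ 1.9000e-02  3.4000e-02 -2.9996e+01] slide if rotated first [-0.014 -0.055  0.263]
  slide now frame [0.013 0.054 0.263] y-axis yaw now -70.68 p [ 459.8 -322.5   24.3] q [-0.731  0.189 -0.145  1.235  0.     2.073] t 24.7 F [ 0.4 -0.   0.3] w 57.5 g 64.1
```

play_rows --deltas '[{"slide": [0, 0.05, 0.12], "delta_rot": [0, 0, 0], "hand": 0.5}, {"slide": [0, 0, 0.1], "delta_rot": [0, 0, 0], "hand": 0.5}, {"slide": [0, 0, 0], "delta_rot": [0, 0, 0], "hand": 0.5}, {"slide": [0, 0, 0], "delta_rot": [0, 0, 0], "hand": 0.5}, {"slide": [0, 0, 0.02], "delta_rot": [0, 0, 0], "hand": 0.5}, {"slide": [0, 0, 0], "delta_rot": [0, 0, 0], "hand": 0.5}, {"slide": [0, 0, 0], "delta_rot": [0, 0, 0], "hand": 0.5}]'

```text
time_s: 25.4
tcp_pos: [459.6, -323.6, 13.7]
tool_rot: [0.0, 0.986, 0.168, 0.0]
wrist_force: [-1.3, 1.5, 4.3]
gripper_width: 57.7
grasp_force: 64.4
```

play_rows --deltas '[{"slide": [0, 0, 0], "delta_rot": [0, 0, 0], "hand": 0.8}, {"slide": [0, 0, 0], "delta_rot": [0, 0, 0], "hand": 0.8}, {"slide": [0, 0, -0.085], "delta_rot": [0, 0, 0], "hand": 0.8}, {"slide": [0, 0, 0], "delta_rot": [0, 0, 0], "hand": 0.8}, {"slide": [0, 0, 0], "delta_rot": [0, 0, 0], "hand": 0.7}, {"slide": [0, 0, 0], "delta_rot": [0, 0, 0], "hand": 0.6}, {"slide": [0, 0, 0], "delta_rot": [0, 0, 0], "hand": 0.5}, {"slide": [0, 0, 0], "delta_rot": [0, 0, 0], "hand": 0.5}]'

```text
time_s: 26.2
tcp_pos: [460.0, -324.0, 17.5]
tool_rot: [0.001, 0.986, 0.168, 0.0]
wrist_force: [-0.6, 1.6, 5.6]
gripper_width: 57.6
grasp_force: 64.3
```

play_rows --deltas '[{"slide": [0, 0, 0], "delta_rot": [0, 0, 0], "hand": 0.5}, {"slide": [0, 0, 0], "delta_rot": [0, 0, 0], "hand": 0.5}, {"slide": [0, 0, -0.1], "delta_rot": [0, 0, 0], "hand": 0.5}, {"slide": [0, 0, -0.2], "delta_rot": [0, 0, 0], "hand": 0.5}, {"slide": [0, 0, 0], "delta_rot": [0, 0, 0], "hand": 0.5}]'

```text
time_s: 26.7
tcp_pos: [460.0, -324.0, 29.6]
tool_rot: [0.001, 0.986, 0.168, 0.0]
wrist_force: [1.0, 0.0, -0.1]
gripper_width: 57.5
grasp_force: 63.8
```

Still held. I'll lift it and carry it over again, a bit more smoothly.

play_rows --deltas '[{"slide": [0, 0, -0.3], "delta_rot": [0, 0, 0], "hand": 0.5}, {"slide": [0, 0, -0.5], "delta_rot": [0, 0, 0], "hand": 0.5}, {"slide": [0, 0, -0.6], "delta_rot": [0, 0, 0], "hand": 0.5}, {"slide": [0, 0, -0.6], "delta_rot": [0, 0, 0], "hand": 0.5}, {"slide": [0, 0, -0.5], "delta_rot": [0, 0, -0.33], "hand": 0.5}, {"slide": [0, 0, -0.3], "delta_rot": [0, 0, -1], "hand": 0.5}, {"slide": [0, 0, -0.1], "delta_rot": [0, 0, -1], "hand": 0.5}, {"slide": [0, 0, 0], "delta_rot": [0, 0, -1], "hand": 0.5}]'

```text
time_s: 27.5
tcp_pos: [460.2, -324.2, 146.8]
tool_rot: [0.001, 0.941, 0.338, 0.001]
wrist_force: [-0.4, -0.2, 0.9]
gripper_width: 57.0
grasp_force: 63.9
```

play_rows --deltas '[{"slide": [0, 0, 0], "delta_rot": [0, 0, -1], "hand": 0.5}, {"slide": [0, 0, 0], "delta_rot": [0, 0, -1], "hand": 0.5}, {"slide": [0, 0, 0], "delta_rot": [0, 0, -1], "hand": 0.5}, {"slide": [0, 0, 0], "delta_rot": [0, 0, -1], "hand": 0.5}, {"slide": [0, 0, 0], "delta_rot": [0, 0, -1], "hand": 0.5}, {"slide": [0, 0, 0], "delta_rot": [0, 0, -1], "hand": 0.5}, {"slide": [0, 0, 0], "delta_rot": [0, 0, -1], "hand": 0.5}, {"slide": [0, 0, 0], "delta_rot": [0, 0, -1], "hand": 0.5}]'

```text
time_s: 28.3
tcp_pos: [459.5, -323.6, 145.2]
tool_rot: [0.0, 0.722, 0.692, 0.0]
wrist_force: [-0.0, 0.4, -0.7]
gripper_width: 57.5
grasp_force: 63.9
```

play_rows --deltas '[{"slide": [0, 0, 0], "delta_rot": [0, 0, -1], "hand": 0.5}, {"slide": [0.4, 0.13, 0], "delta_rot": [0, 0, 0], "hand": 0.5}, {"slide": [0.8, 0.26, 0], "delta_rot": [0, 0, 0], "hand": 0.5}, {"slide": [0.9, 0.3, 0], "delta_rot": [0, 0, 0], "hand": 0.5}, {"slide": [0.9, 0.3, 0], "delta_rot": [0, 0, 0], "hand": 0.5}, {"slide": [0.9, 0.3, 0], "delta_rot": [0, 0, 0], "hand": 0.5}, {"slide": [0.9, 0.3, 0], "delta_rot": [0, 0, 0], "hand": 0.5}, {"slide": [0.9, 0.3, 0], "delta_rot": [0, 0, 0], "hand": 0.5}]'

```text
time_s: 29.1
tcp_pos: [521.8, -88.9, 145.2]
tool_rot: [0.0, 0.687, 0.727, 0.0]
wrist_force: [1.3, 0.2, 0.3]
gripper_width: 57.5
grasp_force: 63.9
```

play_rows --deltas '[{"slide": [0.9, 0.3, 0], "delta_rot": [0, 0, 0], "hand": 0.5}, {"slide": [0.9, 0.28, 0], "delta_rot": [0, 0, 0], "hand": 0.5}, {"slide": [0.6, 0.18, 0], "delta_rot": [0, 0, 0], "hand": 0.5}, {"slide": [0.3, 0.08, 0.1], "delta_rot": [0, 0, 0], "hand": 0.5}, {"slide": [0, 0, 0.2], "delta_rot": [0, 0, 0], "hand": 0.5}, {"slide": [0, 0, 0], "delta_rot": [0, 0, 0], "hand": 0.5}, {"slide": [0, 0, 0], "delta_rot": [0, 0, 0], "hand": 0.5}, {"slide": [0, 0, 0], "delta_rot": [0, 0, 0], "hand": 0.5}]'

```text
time_s: 29.9
tcp_pos: [548.9, 16.9, 132.5]
tool_rot: [-0.0, 0.687, 0.726, -0.0]
wrist_force: [0.0, -0.6, -0.6]
gripper_width: 57.2
grasp_force: 63.9
```

```bash
python3 - <<'E'
from h import *
P=cloud(cam("top"))
go(551,18,104,3.3)
held(P,140,168); fit(P,(240,150,345,260),140,168)
E
```

```text
yaw 3.3 rot units (before-frame) [ 0.001  0.002 -0.019] slide if rotated first [0.022 0.049 0.719]
  yaw 183.3 rot units (before-frame) [ 3.0000e-03 -2.0000e-03  2.9981e+01] slide if rotated first [-0.022 -0.049  0.719]
  slide now frame [0.023 0.049 0.719] y-axis yaw now 3.18 p [549.1  17.  132.8] q [-0.091  0.109 -0.015  1.447 -0.     1.424] t 29.95 F [ 0.  -0.7 -0.9] w 57.7 g 63.9
held rel low: x -31.1..26.8  y min -59.1  y max -25.3 z 150.7 n 224
 n 224 c 551.2 -24.6 mean 549.4 -27.6 z 150.7 size 31.7 x 58.8 yaw(x axis) -89.6
```

play_rows --deltas '[{"slide": [0.04, 0.05, 0.1], "delta_rot": [0, 0, 0], "hand": 0.5}, {"slide": [0, 0, 0.2], "delta_rot": [0, 0, 0], "hand": 0.5}, {"slide": [0, 0, 0.2], "delta_rot": [0, 0, 0], "hand": 0.5}, {"slide": [0, 0, 0.1], "delta_rot": [0, 0, 0], "hand": 0.5}, {"slide": [0, 0, 0.04], "delta_rot": [0, 0, 0], "hand": 0.5}, {"slide": [0, 0, 0], "delta_rot": [0, 0, 0], "hand": 0.5}, {"slide": [0, 0, 0], "delta_rot": [0, 0, 0], "hand": 0.5}, {"slide": [0, 0, 0], "delta_rot": [0, 0, 0], "hand": 0.5}]'

```text
time_s: 30.75
tcp_pos: [551.3, 19.9, 107.4]
tool_rot: [0.0, 0.686, 0.727, 0.0]
wrist_force: [0.3, -0.7, -0.1]
gripper_width: 57.8
grasp_force: 63.9
```

```bash
python3 - <<'E'
from h import *
P=cloud(cam("top"))
go(551,18,104.7,3.3)
held(P,118.5,135)
E
```

```text
yaw 3.3 rot units (before-frame) [0.009 0.002 0.001] slide if rotated first [-0.046 -0.012  0.07 ]
  yaw 183.3 rot units (before-frame) [-2.0000e-03  1.4000e-02 -2.9999e+01] slide if rotated first [0.046 0.012 0.07 ]
  slide now frame [-0.046 -0.012  0.07 ] y-axis yaw now 3.31 p [551.4  19.9 107.5] q [-0.086  0.121 -0.052  1.397 -0.     1.428] t 30.8 F [ 0.2 -0.3 -0.4] w 57.4 g 63.9
held rel low: x -29.2..30.1  y min -59.2  y max -21.8 z 125.4 n 233
```

play_rows --deltas '[{"slide": [-0.015, 0, 0.04], "delta_rot": [0, 0, 0], "hand": 0.5}, {"slide": [0, 0, 0.02], "delta_rot": [0, 0, 0], "hand": 0.5}, {"slide": [0, 0, 0], "delta_rot": [0, 0, 0], "hand": 0.5}, {"slide": [0, 0, 0], "delta_rot": [0, 0, 0], "hand": 0.5}]'

```text
time_s: 31.2
tcp_pos: [551.0, 19.3, 104.6]
tool_rot: [-0.0, 0.686, 0.727, -0.0]
wrist_force: [-0.2, 0.1, -0.0]
gripper_width: 57.9
grasp_force: 63.9
```

play_rows --deltas '[{"slide": [0, 0, 0.02], "delta_rot": [0, 0, 0], "hand": 0.5}, {"slide": [0, 0, 0], "delta_rot": [0, 0, 0], "hand": 0.5}, {"slide": [0, 0, 0], "delta_rot": [0, 0, 0], "hand": 0.5}]'

```text
time_s: 31.5
tcp_pos: [551.0, 19.3, 104.5]
tool_rot: [0.0, 0.686, 0.727, 0.0]
wrist_force: [-2.5, 0.7, 4.6]
gripper_width: 57.5
grasp_force: 64.4
```

```bash
python3 - <<'E'
from h import *
P=cloud(cam("top"))
go(551,18,104.7,3.3)
held(P,116,135);fit(P,(338,200,360,228),85,130,"lever")
E
```

```text
yaw 3.3 rot units (before-frame) [0.003 0.001 0.001] slide if rotated first [-0.031 -0.003 -0.005]
  yaw 183.3 rot units (before-frame) [-2.0000e-03  5.0000e-03 -2.9999e+01] slide if rotated first [ 0.031  0.003 -0.005]
  slide now frame [-0.031 -0.003 -0.005] y-axis yaw now 3.30 p [551.1  19.2 104.5] q [-0.087  0.122 -0.057  1.391 -0.     1.426] t 31.55 F [-2.3  0.4  5.4] w 57.4 g 64.5
held rel low: x -30.0..30.4  y min -59.5  y max -21.9 z 122.5 n 251
lever n 227 c 560.5 -124.5 mean 560.3 -124.0 z 104.4 size 39.8 x 42.3 yaw(x axis) -88.9
```

The cork's top is at 122.5, so it is resting on the slate, and the lever is still up at 104.4. Releasing and lifting.

play_rows --deltas '[{"slide": [0, 0, 0], "delta_rot": [0, 0, 0], "hand": 0.72}, {"slide": [0, 0, 0], "delta_rot": [0, 0, 0], "hand": 0.8}, {"slide": [0, 0, 0], "delta_rot": [0, 0, 0], "hand": 0.85}, {"slide": [0, 0, -0.3], "delta_rot": [0, 0, 0], "hand": 0.9}, {"slide": [0, 0, -0.5], "delta_rot": [0, 0, 0], "hand": 1}, {"slide": [0, 0, -0.7], "delta_rot": [0, 0, 0], "hand": 1}, {"slide": [0.7, 0, -0.3], "delta_rot": [0, 0, 0], "hand": 1}, {"slide": [0.9, 0, 0], "delta_rot": [0, 0, 0], "hand": 1}]'

```text
time_s: 32.35
tcp_pos: [549.7, 82.6, 180.0]
tool_rot: [0.003, 0.688, 0.726, 0.002]
wrist_force: [0.1, 0.3, 0.7]
gripper_width: 85.1
grasp_force: 0.0
```

play_rows --deltas '[{"slide": [0.9, -0.1, 0], "delta_rot": [0, 0, -1], "hand": 1}, {"slide": [0.9, -0.2, 0], "delta_rot": [0, 0, -1], "hand": 1}, {"slide": [0.9, -0.3, 0], "delta_rot": [0, 0, -1], "hand": 1}, {"slide": [0.9, -0.4, 0], "delta_rot": [0, 0, -1], "hand": 1}, {"slide": [0.7, -0.5, 0], "delta_rot": [0, 0, -1], "hand": 1}, {"slide": [0.5, -0.5, 0], "delta_rot": [0, 0, -1], "hand": 1}, {"slide": [0, 0, 0], "delta_rot": [0, 0, -1], "hand": 1}, {"slide": [0, 0, 0], "delta_rot": [0, 0, -1], "hand": 1}]'

```text
time_s: 33.15
tcp_pos: [419.6, 234.5, 177.0]
tool_rot: [0.001, 0.328, 0.945, 0.0]
wrist_force: [0.5, 0.4, 1.3]
gripper_width: 85.6
grasp_force: 0.0
```

```bash
python3 - <<'E'
from h import *
P=cloud(cam("top"))
go(502.5,335,100,103.7)
held(P,119.8,135,(265,195,338,245));fit(P,(265,195,338,245),119.8,130,"cork");fit(P,(265,195,338,245),110,130,"cork+low")
fit(P,(338,200,360,228),85,130,"lever")
E
```

```text
yaw 103.7 rot units (before-frame) [ 0.009  0.013 -8.655] slide if rotated first [-2.6    1.957  1.923]
  yaw 283.7 rot units (before-frame) [ 1.6000e-02 -1.0000e-02  2.1345e+01] slide if rotated first [ 2.6   -1.957  1.923]
  slide now frame [-0.061  3.251  1.927] y-axis yaw now 51.77 p [420.  234.3 176.9] q [ 0.369 -0.074 -0.113  1.53  -0.     1.037] t 33.2 F [-0.4  0.1 -0.3] w 85.6 g 0.0
held rel low: x -28.5..30.7  y min -56.2  y max 59.4 z 122.9 n 896
cork n 896 c 551.9 18.4 mean 551.8 19.0 z 122.9 size 60.9 x 117.6 yaw(x axis) 2.8
cork+low n 1007 c 551.1 18.2 mean 550.7 17.8 z 122.6 size 62.2 x 120.4 yaw(x axis) 3.3
lever n 227 c 560.5 -124.4 mean 560.4 -124.0 z 104.1 size 39.6 x 42.2 yaw(x axis) -89.0
```

play_rows --deltas '[{"slide": [0, 0.5, 0], "delta_rot": [0, 0, -1], "hand": 1}, {"slide": [0, 0.6, 0], "delta_rot": [0, 0, -1], "hand": 1}, {"slide": [-0.2, 0.7, 0], "delta_rot": [0, 0, -1], "hand": 1}, {"slide": [-0.4, 0.6, 0.2], "delta_rot": [0, 0, -1], "hand": 1}, {"slide": [-0.4, 0.3, 0.3], "delta_rot": [0, 0, -1], "hand": 1}, {"slide": [-0.3, 0.2, 0.3], "delta_rot": [0, 0, -1], "hand": 1}, {"slide": [0, 0, 0.3], "delta_rot": [0, 0, -1], "hand": 1}, {"slide": [0, 0, 0.2], "delta_rot": [0, 0, -1], "hand": 1}]'

```text
time_s: 34.0
tcp_pos: [520.8, 321.5, 122.9]
tool_rot: [-0.001, -0.082, 0.997, -0.0]
wrist_force: [-0.5, -0.1, -0.1]
gripper_width: 85.3
grasp_force: 0.0
```

```bash
python3 - <<'E'
from h import *
P=np.load("top0.npz")["P"]
x,y,a=fit(P,(160,205,210,262),39.5,60,"slate_top")
go(x,y,60,a+180)
E
```

```text
slate_top n 865 c 502.6 334.7 mean 502.0 334.2 z 42.9 size 63.6 x 120.4 yaw(x axis) -76.3
  yaw 103.68686389923096 rot units (before-frame) [-0.003 -0.012 -0.71 ] slide if rotated first [0.364 0.429 1.571]
  yaw 283.68686389923096 rot units (before-frame) [-1.800e-02  4.000e-03  2.929e+01] slide if rotated first [-0.364 -0.429  1.571]
  slide now frame [0.393 0.401 1.572] y-axis yaw now 99.43 p [520.8 321.5 122.9] q [0.443 0.276 0.157 1.453 0.    0.279] t 34.0 F [-0.5 -0.1 -0.1] w 85.3 g 0.0
```

play_rows --deltas '[{"slide": [0.2, 0.2, 0.3], "delta_rot": [0, 0, 0], "hand": 1}, {"slide": [0.19, 0.2, 0.4], "delta_rot": [0, 0, -0.71], "hand": 1}, {"slide": [0, 0, 0.4], "delta_rot": [0, 0, 0], "hand": 1}, {"slide": [0, 0, 0.2], "delta_rot": [0, 0, 0], "hand": 1}, {"slide": [0, 0, 0], "delta_rot": [0, 0, 0], "hand": 1}, {"slide": [0, 0, 0], "delta_rot": [0, 0, 0], "hand": 1}, {"slide": [0, 0, 0], "delta_rot": [0, 0, 0], "hand": 1}]'

```text
time_s: 34.7
tcp_pos: [503.5, 335.0, 73.1]
tool_rot: [0.001, -0.118, 0.993, 0.0]
wrist_force: [-0.0, -0.8, -0.3]
gripper_width: 85.4
grasp_force: 0.0
```

```bash
python3 -c "
from h import *
go(502.6,334.9,16,103.7)"
```

```text
yaw 103.7 rot units (before-frame) [ 0.005  0.02  -0.03 ] slide if rotated first [0.022 0.003 1.429]
  yaw 283.7 rot units (before-frame) [ 3.200e-02 -7.000e-03  2.997e+01] slide if rotated first [-0.022 -0.003  1.429]
  slide now frame [0.025 0.002 1.429] y-axis yaw now 103.52 p [503.5 335.   73.1] q [ 0.476  0.269  0.05   1.349 -0.     0.24 ] t 34.7 F [-0.  -0.8 -0.3] w 85.4 g 0.0
```

play_rows --deltas '[{"slide": [0.02, 0, 0.3], "delta_rot": [0, 0, -0.03], "hand": 1}, {"slide": [0, 0, 0.5], "delta_rot": [0, 0, 0], "hand": 1}, {"slide": [0, 0, 0.4], "delta_rot": [0, 0, 0], "hand": 1}, {"slide": [0, 0, 0.2], "delta_rot": [0, 0, 0], "hand": 1}, {"slide": [0, 0, 0], "delta_rot": [0, 0, 0], "hand": 1}, {"slide": [0, 0, 0], "delta_rot": [0, 0, 0], "hand": 1}, {"slide": [0, 0, 0], "delta_rot": [0, 0, 0], "hand": 1}]'

```text
time_s: 35.4
tcp_pos: [502.6, 335.1, 17.0]
tool_rot: [0.001, -0.12, 0.993, 0.0]
wrist_force: [-0.2, 0.3, -0.1]
gripper_width: 85.1
grasp_force: 0.0
```

play_rows --deltas '[{"slide": [0, 0, 0], "delta_rot": [0, 0, 0], "hand": 0.8}, {"slide": [0, 0, 0], "delta_rot": [0, 0, 0], "hand": 0.7}, {"slide": [0, 0, 0], "delta_rot": [0, 0, 0], "hand": 0.6}, {"slide": [0, 0, 0], "delta_rot": [0, 0, 0], "hand": 0.5}, {"slide": [0, 0, 0], "delta_rot": [0, 0, 0], "hand": 0.5}, {"slide": [0, 0, 0], "delta_rot": [0, 0, 0], "hand": 0.5}, {"slide": [0, 0, -0.1], "delta_rot": [0, 0, 0], "hand": 0.5}, {"slide": [0, 0, -0.2], "delta_rot": [0, 0, 0], "hand": 0.5}]'

```text
time_s: 36.2
tcp_pos: [500.1, 333.8, 26.1]
tool_rot: [-0.002, -0.12, 0.993, -0.001]
wrist_force: [-0.2, -0.5, -2.1]
gripper_width: 60.3
grasp_force: 65.1
```

play_rows --deltas '[{"slide": [0, 0, -0.4], "delta_rot": [0, 0, 0], "hand": 0.5}, {"slide": [0, 0, -0.6], "delta_rot": [0, 0, 0], "hand": 0.5}, {"slide": [0, 0, -0.7], "delta_rot": [0, 0, 0], "hand": 0.5}, {"slide": [0, 0, -0.7], "delta_rot": [0, 0, 0], "hand": 0.5}, {"slide": [0, 0, -0.5], "delta_rot": [0, 0, 0], "hand": 0.5}, {"slide": [0, 0, -0.3], "delta_rot": [0, 0, 0], "hand": 0.5}, {"slide": [0, 0, 0], "delta_rot": [0, 0, 0], "hand": 0.5}, {"slide": [0, 0, 0], "delta_rot": [0, 0, 0], "hand": 0.5}]'

```text
time_s: 37.0
tcp_pos: [501.3, 334.4, 154.7]
tool_rot: [-0.001, -0.12, 0.993, -0.0]
wrist_force: [0.2, 0.7, -2.9]
gripper_width: 60.1
grasp_force: 65.2
```

```bash
python3 -c "
from h import *
go(551.3,18.2,155,3.2)
fit(cloud(cam('top')),(150,180,260,290),155,185,'slate held')"
```

```text
yaw 3.2 rot units (before-frame) [-1.6000e-02 -8.0000e-03  1.6757e+01] slide if rotated first [-7.962e+00  8.080e-01 -7.000e-03]
  yaw 183.2 rot units (before-frame) [ 8.0000e-03 -1.5000e-02 -1.3243e+01] slide if rotated first [ 7.962e+00 -8.080e-01 -7.000e-03]
  slide now frame [ 6.630e-01 -7.975e+00 -3.000e-03] y-axis yaw now 103.74 p [501.3 334.4 154.7] q [0.477 0.248 0.186 1.511 0.    0.237] t 37.0 F [ 0.2  0.7 -2.9] w 60.1 g 65.2
slate held n 522 c 469.1 324.0 mean 467.8 323.9 z 180.2 size 52.3 x 68.4 yaw(x axis) 14.1
```

play_rows --deltas '[{"slide": [0, 0, 0], "delta_rot": [0, 0, -0.6], "hand": 0.5}, {"slide": [0, 0, 0], "delta_rot": [0, 0, -1], "hand": 0.5}, {"slide": [0, 0, 0], "delta_rot": [0, 0, -1], "hand": 0.5}, {"slide": [0, 0, 0], "delta_rot": [0, 0, -1], "hand": 0.5}, {"slide": [0, 0, 0], "delta_rot": [0, 0, -1], "hand": 0.5}, {"slide": [0, 0, 0], "delta_rot": [0, 0, -1], "hand": 0.5}, {"slide": [0, 0, 0], "delta_rot": [0, 0, -1], "hand": 0.5}, {"slide": [0, 0, 0], "delta_rot": [0, 0, -1], "hand": 0.5}]'

```text
time_s: 37.85
tcp_pos: [500.5, 334.0, 153.4]
tool_rot: [-0.002, -0.497, 0.868, 0.0]
wrist_force: [0.2, -0.8, -2.3]
gripper_width: 60.2
grasp_force: 65.2
```

play_rows --deltas '[{"slide": [0, 0, 0], "delta_rot": [0, 0, -1], "hand": 0.5}, {"slide": [0, 0, 0], "delta_rot": [0, 0, -1], "hand": 0.5}, {"slide": [0, 0, 0], "delta_rot": [0, 0, -1], "hand": 0.5}, {"slide": [0, 0, 0], "delta_rot": [0, 0, -1], "hand": 0.5}, {"slide": [0, 0, 0], "delta_rot": [0, 0, -1], "hand": 0.5}, {"slide": [0, 0, 0], "delta_rot": [0, 0, -0.64], "hand": 0.5}, {"slide": [0.3, -0.03, 0], "delta_rot": [0, 0, 0], "hand": 0.5}, {"slide": [0.6, -0.06, 0], "delta_rot": [0, 0, 0], "hand": 0.5}]'

```text
time_s: 38.65
tcp_pos: [506.2, 298.7, 153.9]
tool_rot: [0.001, 0.727, -0.687, -0.001]
wrist_force: [0.7, -0.7, -1.9]
gripper_width: 60.5
grasp_force: 65.2
```

```bash
python3 -c "
from h import *
go(551.3,18.2,155,3.2)"
```

```text
yaw 3.2 rot units (before-frame) [ 1.3000e-02  4.2000e-02 -2.9995e+01] slide if rotated first [-7.064  0.734 -0.027]
  yaw 183.2 rot units (before-frame) [ 0.027 -0.008  0.005] slide if rotated first [ 7.064 -0.734 -0.027]
  slide now frame [ 7.065 -0.73  -0.023] y-axis yaw now -176.77 p [506.2 298.7 153.9] q [ 0.419  0.21   0.141  1.504  0.    -1.208] t 38.65 F [ 0.7 -0.7 -1.9] w 60.5 g 65.2
```

play_rows --deltas '[{"slide": [0.85, -0.09, 0], "delta_rot": [0, 0, 0], "hand": 0.5}, {"slide": [0.85, -0.09, 0], "delta_rot": [0, 0, 0], "hand": 0.5}, {"slide": [0.85, -0.09, 0], "delta_rot": [0, 0, 0], "hand": 0.5}, {"slide": [0.85, -0.09, 0], "delta_rot": [0, 0, 0], "hand": 0.5}, {"slide": [0.85, -0.09, 0], "delta_rot": [0, 0, 0], "hand": 0.5}, {"slide": [0.85, -0.08, 0], "delta_rot": [0, 0, 0], "hand": 0.5}, {"slide": [0.85, -0.08, 0], "delta_rot": [0, 0, 0], "hand": 0.5}, {"slide": [0.6, -0.06, 0], "delta_rot": [0, 0, 0], "hand": 0.5}]'

```text
time_s: 39.45
tcp_pos: [547.7, 35.7, 154.5]
tool_rot: [0.001, 0.725, -0.689, -0.0]
wrist_force: [-0.7, 0.1, -2.1]
gripper_width: 59.9
grasp_force: 65.2
```

play_rows --deltas '[{"slide": [0.35, -0.04, 0], "delta_rot": [0, 0, 0], "hand": 0.5}, {"slide": [0.15, -0.02, 0.1], "delta_rot": [0, 0, 0], "hand": 0.5}, {"slide": [0, 0, 0.3], "delta_rot": [0, 0, 0], "hand": 0.5}, {"slide": [0, 0, 0.1], "delta_rot": [0, 0, 0], "hand": 0.5}, {"slide": [0, 0, 0], "delta_rot": [0, 0, 0], "hand": 0.5}, {"slide": [0, 0, 0], "delta_rot": [0, 0, 0], "hand": 0.5}, {"slide": [0, 0, 0], "delta_rot": [0, 0, 0], "hand": 0.5}, {"slide": [0, 0, 0], "delta_rot": [0, 0, 0], "hand": 0.5}]'

```text
time_s: 40.25
tcp_pos: [552.4, 19.3, 136.3]
tool_rot: [-0.0, 0.727, -0.687, 0.0]
wrist_force: [-0.4, 0.6, -1.3]
gripper_width: 60.3
grasp_force: 65.2
```

```bash
python3 - <<'E'
from h import *
P=cloud(cam("top"))
go(551.3,18.2,109,3.2)
held(P,145,175); fit(P,(240,150,345,260),145,175)
E
```

```text
yaw 3.2 rot units (before-frame) [ 2.0000e-03 -1.3000e-02 -2.9997e+01] slide if rotated first [-0.023 -0.029  0.683]
  yaw 183.2 rot units (before-frame) [-0.008 -0.001  0.003] slide if rotated first [0.023 0.029 0.683]
  slide now frame [0.023 0.029 0.683] y-axis yaw now -176.78 p [552.4  19.2 136.3] q [-0.087  0.117  0.     1.454  0.    -1.714] t 40.3 F [-0.4  0.2 -2.1] w 60.6 g 65.2
held rel low: x -28.0..33.4  y min -58.7  y max -23.0 z 161.8 n 261
 n 261 c 555.7 -23.3 mean 553.2 -26.0 z 161.8 size 34.0 x 63.8 yaw(x axis) -89.6
```

play_rows --deltas '[{"slide": [0.015, 0.05, 0.1], "delta_rot": [0, 0, 0], "hand": 0.5}, {"slide": [0, 0, 0.2], "delta_rot": [0, 0, 0], "hand": 0.5}, {"slide": [0, 0, 0.2], "delta_rot": [0, 0, 0], "hand": 0.5}, {"slide": [0, 0, 0.1], "delta_rot": [0, 0, 0], "hand": 0.5}, {"slide": [0, 0, 0.02], "delta_rot": [0, 0, 0], "hand": 0.5}, {"slide": [0, 0, 0], "delta_rot": [0, 0, 0], "hand": 0.5}, {"slide": [0, 0, 0], "delta_rot": [0, 0, 0], "hand": 0.5}, {"slide": [0, 0, 0], "delta_rot": [0, 0, 0], "hand": 0.5}]'

```text
time_s: 41.1
tcp_pos: [550.4, 18.2, 111.4]
tool_rot: [-0.0, 0.726, -0.687, 0.0]
wrist_force: [0.2, 0.0, -1.9]
gripper_width: 60.4
grasp_force: 65.2
```

```bash
python3 - <<'E'
from h import *
P=cloud(cam("top"))
go(551.3,18.2,109,3.2)
held(P,126,150)
E
```

```text
yaw 3.2 rot units (before-frame) [-1.0000e-03  1.1000e-02  2.9998e+01] slide if rotated first [-0.001  0.022  0.06 ]
  yaw 183.2 rot units (before-frame) [-0.007 -0.001 -0.002] slide if rotated first [ 0.001 -0.022  0.06 ]
  slide now frame [ 0.001 -0.022  0.061] y-axis yaw now -176.81 p [550.4  18.2 111.4] q [-0.089  0.118 -0.048  1.404  0.    -1.715] t 41.15 F [ 0.3  0.3 -1.4] w 60.1 g 65.2
held rel low: x -30.4..30.9  y min -59.9  y max -24.9 z 136.8 n 248
```

Centred to within about 0.5 mm. Easing down until it touches.

play_rows --deltas '[{"slide": [-0.01, 0, 0.03], "delta_rot": [0, 0, 0], "hand": 0.5}, {"slide": [0, 0, 0.02], "delta_rot": [0, 0, 0], "hand": 0.5}, {"slide": [0, 0, 0], "delta_rot": [0, 0, 0], "hand": 0.5}, {"slide": [0, 0, 0], "delta_rot": [0, 0, 0], "hand": 0.5}]'

```text
time_s: 41.55
tcp_pos: [550.3, 18.6, 109.3]
tool_rot: [-0.0, 0.726, -0.687, 0.0]
wrist_force: [0.2, 0.3, -0.9]
gripper_width: 60.3
grasp_force: 65.4
```

play_rows --deltas '[{"slide": [0, 0, 0.02], "delta_rot": [0, 0, 0], "hand": 0.5}, {"slide": [0, 0, 0], "delta_rot": [0, 0, 0], "hand": 0.5}, {"slide": [0, 0, 0], "delta_rot": [0, 0, 0], "hand": 0.5}]'

```text
time_s: 41.85
tcp_pos: [550.3, 18.6, 109.1]
tool_rot: [-0.0, 0.727, -0.687, 0.0]
wrist_force: [-1.8, 0.6, 4.2]
gripper_width: 60.4
grasp_force: 65.9
```

```bash
python3 - <<'E'
from h import *
P=cloud(cam("top"))
go(551.3,18.2,109,3.2)
held(P,126,150);fit(P,(338,200,360,228),85,130,"lever")
E
```

```text
yaw 3.2 rot units (before-frame) [0.0000e+00 1.1000e-02 2.9998e+01] slide if rotated first [-0.012  0.024 -0.002]
  yaw 183.2 rot units (before-frame) [-0.007  0.    -0.002] slide if rotated first [ 0.012 -0.024 -0.002]
  slide now frame [ 0.012 -0.024 -0.002] y-axis yaw now -176.81 p [550.3  18.6 108.9] q [-0.088  0.118 -0.052  1.399  0.    -1.714] t 41.9 F [-1.9 -0.5  4.4] w 60.4 g 65.9
held rel low: x -30.5..29.2  y min -59.2  y max -24.8 z 134.4 n 245
lever n 225 c 560.5 -124.3 mean 560.0 -123.9 z 104.0 size 39.6 x 42.4 yaw(x axis) -89.9
```

play_rows --deltas '[{"slide": [0, 0, 0], "delta_rot": [0, 0, 0], "hand": 0.75}, {"slide": [0, 0, 0], "delta_rot": [0, 0, 0], "hand": 0.82}, {"slide": [0, 0, 0], "delta_rot": [0, 0, 0], "hand": 0.9}, {"slide": [0, 0, -0.3], "delta_rot": [0, 0, 0], "hand": 0.95}, {"slide": [0, 0, -0.5], "delta_rot": [0, 0, 0], "hand": 0.95}, {"slide": [0, 0, -0.5], "delta_rot": [0, 0, 0], "hand": 0.95}, {"slide": [0.4, 0, -0.2], "delta_rot": [0, 0, 0], "hand": 0.8}, {"slide": [0.8, 0, 0], "delta_rot": [0, 0, 0], "hand": 0}]'

```text
time_s: 42.7
tcp_pos: [554.3, -29.2, 171.0]
tool_rot: [-0.001, 0.728, -0.686, 0.002]
wrist_force: [1.0, 0.3, 0.4]
gripper_width: 55.5
grasp_force: 0.0
```

play_rows --deltas '[{"slide": [0.8, 0, 0], "delta_rot": [0, 0, 0], "hand": 0}, {"slide": [0.8, 0, 0], "delta_rot": [0, 0, 0], "hand": 0}, {"slide": [0.5, 0, 0], "delta_rot": [0, 0, 0], "hand": 0}, {"slide": [0.26, 0, 0], "delta_rot": [0, 0, 0], "hand": 0}, {"slide": [0, 0, 0], "delta_rot": [0, 0, 0], "hand": 0}, {"slide": [0, 0, 0], "delta_rot": [0, 0, 0], "hand": 0}, {"slide": [0, 0, 0], "delta_rot": [0, 0, 0], "hand": 0}, {"slide": [0, 0, 0], "delta_rot": [0, 0, 0], "hand": 0}]'

```text
time_s: 43.5
tcp_pos: [558.1, -122.5, 168.3]
tool_rot: [-0.0, 0.727, -0.687, -0.0]
wrist_force: [-0.6, 0.0, -0.3]
gripper_width: -0.0
grasp_force: 0.0
```

```bash
python3 - <<'E'
from h import *
c=cam("top");d=cam("side");P=cloud(c)
go(560.5,-124.3,97,183.2)
held(P,126,150,(265,195,338,245));fit(P,(255,195,338,245),125,150,"top")
cv2.imwrite("pics/e.png",cv2.cvtColor(np.hstack([cv2.resize(c["frame"][150:270,250:370],(400,400)),cv2.resize(d["frame"][130:250,270:390],(400,400))]),cv2.COLOR_RGB2BGR))
E
```

```text
yaw 183.2 rot units (before-frame) [-0.001  0.     0.011] slide if rotated first [ 0.042 -0.058  1.783]
  yaw 363.2 rot units (before-frame) [-1.0000e-03 -1.0000e-03 -2.9989e+01] slide if rotated first [-0.042  0.058  1.783]
  slide now frame [ 0.043 -0.058  1.783] y-axis yaw now -176.74 p [ 558.1 -122.7  168.3] q [-0.334  0.163  0.115  1.523  0.    -1.962] t 43.6 F [-0.4  0.8  0.7] w 0.2 g 0.0
held rel low: x -30.5..30.6  y min -58.3  y max 60.3 z 134.6 n 1028
top n 1030 c 551.3 18.4 mean 550.9 18.4 z 134.6 size 62.1 x 120.0 yaw(x axis) 3.4
```

View pics/e.png

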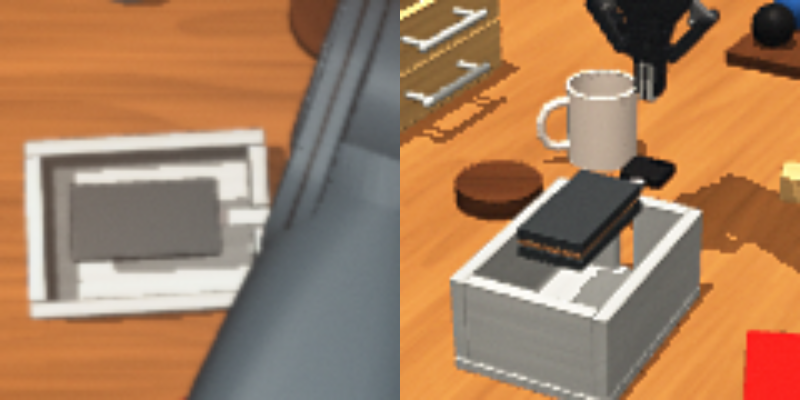

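The stack is square: slate_top is at (551.3, 18.4) with yaw 3.4°, matching slate_low, and the side view (580,215) shows slate, cork and slate in line. The shut gripper is above the lever at (648,170). Descending to press.

play_rows --deltas '[{"slide": [0.04, -0.06, 0.3], "delta_rot": [0, 0, 0], "hand": 0}, {"slide": [0, 0, 0.5], "delta_rot": [0, 0, 0], "hand": 0}, {"slide": [0, 0, 0.4], "delta_rot": [0, 0, 0], "hand": 0}, {"slide": [0, 0, 0.25], "delta_rot": [0, 0, 0], "hand": 0}, {"slide": [0, 0, 0.15], "delta_rot": [0, 0, 0], "hand": 0}, {"slide": [0, 0, 0.1], "delta_rot": [0, 0, 0], "hand": 0}, {"slide": [0, 0, 0.1], "delta_rot": [0, 0, 0], "hand": 0}, {"slide": [0, 0, 0.1], "delta_rot": [0, 0, 0], "hand": 0}]'

```text
time_s: 44.4
tcp_pos: [561.2, -125.3, 93.5]
tool_rot: [-0.0, 0.726, -0.687, 0.001]
wrist_force: [-2.0, 0.2, 6.7]
gripper_width: 0.1
grasp_force: 2.9
```

play_rows --deltas '[{"slide": [0, 0, 0.13], "delta_rot": [0, 0, 0], "hand": 0}, {"slide": [0, 0, 0.13], "delta_rot": [0, 0, 0], "hand": 0}, {"slide": [0, 0, 0.13], "delta_rot": [0, 0, 0], "hand": 0}, {"slide": [0, 0, 0.13], "delta_rot": [0, 0, 0], "hand": 0}, {"slide": [0, 0, 0.13], "delta_rot": [0, 0, 0], "hand": 0}, {"slide": [0, 0, 0.13], "delta_rot": [0, 0, 0], "hand": 0}, {"slide": [0, 0, 0.13], "delta_rot": [0, 0, 0], "hand": 0}, {"slide": [0, 0, 0.05], "delta_rot": [0, 0, 0], "hand": 0}]'

```text
time_s: 45.2
tcp_pos: [561.2, -125.3, 55.5]
tool_rot: [-0.0, 0.726, -0.687, 0.001]
wrist_force: [-4.1, 1.7, 10.9]
gripper_width: -0.4
grasp_force: 5.1
```

```bash
python3 - <<'E'
from h import *
P=cloud(cam("top"))
go(560.5,-124.3,45,183.2)
fit(P,(255,195,338,245),72,115,"top slate");
q=P[205:235,280:310].reshape(-1,3);print(np.nanmedian(q[:,2]))
E
```

```text
yaw 183.2 rot units (before-frame) [-0.019 -0.008 -0.002] slide if rotated first [-0.026  0.016  0.26 ]
  yaw 363.2 rot units (before-frame) [-1.2000e-02  2.9000e-02  2.9998e+01] slide if rotated first [ 0.026 -0.016  0.26 ]
  slide now frame [-0.026  0.017  0.26 ] y-axis yaw now -176.81 p [ 561.2 -125.3   55.4] q [-0.336  0.203 -0.065  1.301 -0.    -1.963] t 45.25 F [-3.7  1.7  9.5] w -0.3 g 5.0
top slate n 964 c 551.2 18.0 mean 550.3 18.2 z 94.6 size 62.4 x 120.1 yaw(x axis) 3.2
93.92304303268423
```

The stack top has dropped 40.0 mm, so lift = 0.040 and I need 12 mm more.

play_rows --deltas '[{"slide": [0, 0, 0.1], "delta_rot": [0, 0, 0], "hand": 0}, {"slide": [0, 0, 0.1], "delta_rot": [0, 0, 0], "hand": 0}, {"slide": [0, 0, 0.07], "delta_rot": [0, 0, 0], "hand": 0}, {"slide": [0, 0, 0.03], "delta_rot": [0, 0, 0], "hand": 0}, {"slide": [0, 0, 0], "delta_rot": [0, 0, 0], "hand": 0}, {"slide": [0, 0, 0], "delta_rot": [0, 0, 0], "hand": 0}]'

```text
time_s: 45.85
tcp_pos: [561.2, -125.3, 43.8]
tool_rot: [-0.0, 0.726, -0.687, 0.001]
wrist_force: [-3.5, 0.5, 8.6]
gripper_width: -0.0
grasp_force: 4.4
```

```bash
python3 - <<'E'
from h import *
P=cloud(cam("top"))
go(560.5,-124.3,43.4,183.2)
fit(P,(255,195,338,245),65,90,"top slate");
q=P[208:232,283:307].reshape(-1,3);print(np.nanmedian(q[:,2]))
E
```

```text
yaw 183.2 rot units (before-frame) [-0.018 -0.008 -0.002] slide if rotated first [-0.026  0.016  0.011]
  yaw 363.2 rot units (before-frame) [-1.3000e-02  2.8000e-02  2.9998e+01] slide if rotated first [ 0.026 -0.016  0.011]
  slide now frame [-0.026  0.016  0.011] y-axis yaw now -176.81 p [ 561.2 -125.3   43.8] q [-0.336  0.21  -0.08   1.278 -0.    -1.963] t 45.9 F [-2.8  1.2  8.8] w -0.1 g 4.3
top slate n 932 c 551.2 18.3 mean 550.9 18.3 z 82.7 size 61.9 x 120.0 yaw(x axis) 3.3
82.34638449040722
```

play_rows --deltas '[{"slide": [0, 0, 0.04], "delta_rot": [0, 0, 0], "hand": 0}, {"slide": [0, 0, 0], "delta_rot": [0, 0, 0], "hand": 0}, {"slide": [0, 0, 0], "delta_rot": [0, 0, 0], "hand": 0}]'

```text
time_s: 46.2
tcp_pos: [561.2, -125.3, 42.5]
tool_rot: [-0.0, 0.726, -0.687, 0.001]
wrist_force: [-3.3, 1.1, 10.6]
gripper_width: -0.2
grasp_force: 5.0
```

play_rows --deltas '[{"slide": [0, 0, 0.02], "delta_rot": [0, 0, 0], "hand": 0}, {"slide": [0, 0, 0], "delta_rot": [0, 0, 0], "hand": 0}, {"slide": [0, 0, 0], "delta_rot": [0, 0, 0], "hand": 0}]'

```text
time_s: 46.5
tcp_pos: [561.2, -125.3, 41.9]
tool_rot: [-0.0, 0.726, -0.687, 0.001]
wrist_force: [-4.4, 0.7, 10.2]
gripper_width: 0.4
grasp_force: 5.2
```

```bash
python3 - <<'E'
from h import *
c=cam("top");P=cloud(c);d=cam("side")
go(560.5,-124.3,43.4,183.2)
fit(P,(255,195,338,245),65,90,"top slate");
q=P[208:232,283:307].reshape(-1,3);print(np.nanmedian(q[:,2]))
cv2.imwrite("pics/f.png",cv2.cvtColor(np.hstack([cv2.resize(c["frame"][130:310,150:370],(400,400)),cv2.resize(d["frame"][130:310,200:420],(400,400))]),cv2.COLOR_RGB2BGR))
E
```

```text
yaw 183.2 rot units (before-frame) [-0.02  -0.009 -0.002] slide if rotated first [-0.026  0.017 -0.037]
  yaw 363.2 rot units (before-frame) [-1.5000e-02  3.1000e-02  2.9998e+01] slide if rotated first [ 0.026 -0.017 -0.037]
  slide now frame [-0.026  0.017 -0.037] y-axis yaw now -176.81 p [ 561.2 -125.3   41.9] q [-0.336  0.211 -0.083  1.275 -0.    -1.963] t 46.6 F [-3.7  1.4 10.9] w -0.0 g 5.2
top slate n 925 c 551.3 18.2 mean 550.9 18.1 z 81.0 size 62.1 x 120.1 yaw(x axis) 3.3
80.73097026187543
```

View pics/f.png

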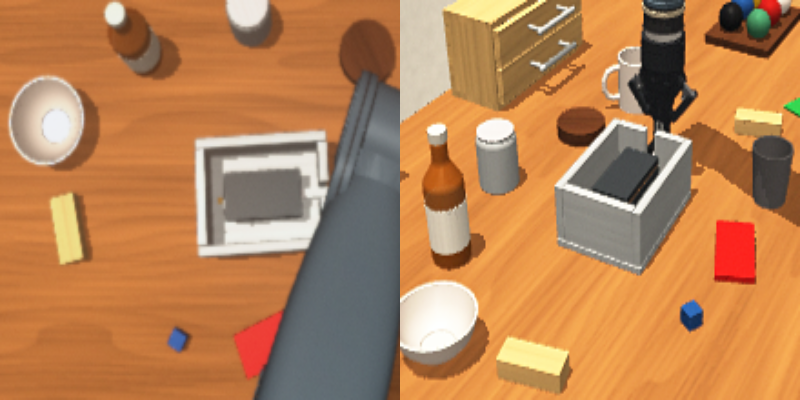

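The lift reads about 53.6 mm, which is past the third click and nearly at the stop. The gripper is pressing with about 10.5 N, the stack is square in the well at (262,195), and the bystanders in view have not moved. Handing in.

```bash
python3 -c "
from cell import arm
print(arm.sign_off())"
```

```text
the job is handed in; nothing more can be done
None
```

The job is handed in: the cork and second slate board sit square on the first to within about 1 mm, and the gripper is holding the lever down past its third click (about 53.6 mm of travel, 10.5 N) at 46.6 s. It took two regrips of the cork because my fingertips twice landed on the lower slate's edges before I could set it down without a drop.

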